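# Unfold the crank grip and wind the laptop stand up to its stop

### The job

Raise the laptop stand to its full height: first fold the crank's red grip up until it stands straight up against its stop, then wind the crank clockwise (seen from above) until you feel its top stop, and lean on it there for a moment with a firm but gentle push of about 15 N at the grip. Never force it: more than about 20 N of push at the grip strains the gearbox. Then let go, leaving the grip standing up, the platform at the top and the plant, vase and mug where they are.

Things in the scene. Friction and masses are not known exactly. Their poses are not given: they have to be found in the camera images.
- stand: Fixed laptop stand: dark steel foot, and a grey gearbox 105 x 105 mm, top 50 mm above the desk, towards the robot. Origin on the desk under the vertical crank spindle, z up; the stand's x points from the gearbox to the wooden platform (260 x 360 mm, its near edge 170 mm from the spindle, its laptop's top 83 mm above the desk when down, 101 mm when up).
- spindle (a point): Point on the vertical axis of the crank, on the top face of the steel crank arm, 80 mm above the desk. Its x axis points along the crank arm, from the spindle to the grip's hinge. The arm is 16 mm wide and 8 mm thick (its underside 22 mm above the gearbox, over a 28 mm wide boss); it turns freely against slight friction (about 1.5 N at the grip) for 4.7 to 7.3 rad clockwise from the start, to a stop that lies elsewhere each time.
- grip_hinge (a point): Centre of the grip's horizontal hinge pin, at the outer end of the crank arm: 90 mm from the spindle axis, 94 mm above the desk. The hinge axis is level and square to the arm, between two lugs 25 mm over all that reach 8 mm above the pin.
- grip_tip (a point): Free end of the crank grip, on its centre line, 76 mm from the hinge pin. The grip's red round sleeve, 22 mm diameter, covers 16 to 76 mm from the pin and spins freely on its own axis. Folded, the grip lies level over the arm, pointing from the hinge back to the spindle; working, it stands upright over the hinge.
- grip (a joint): Fold angle of the grip: 0 lying flat along the crank arm, 1.57 rad upright at its hard stop. Stays where it is left (about 3 N at the tip moves it).
- platform (a point): Middle of the near edge of the wooden platform's top face: 69 mm above the desk when right down, 87 mm at the top stop. It rises 15 mm a turn as the crank turns clockwise seen from above.
- hub_mark (a point): White tick on the dark hub disc under the crank (44 mm wide, its top 7 mm above the gearbox), 20 mm from the spindle axis; its x axis points outwards from the spindle, z up. The hub drives the platform and is what meets the top stop.
- buffer_mark (a point): Yellow tick on the stiff rubber overload buffer that joins hub and crank arm, 20 mm from the axis, 2 mm over the white tick when unloaded. Pushing the arm clockwise against the stop twists it clockwise past the white tick by 0.04 rad per N m (25 N m per rad): 15 N square to the arm at the grip (1.35 N m) shifts it by only 1.1 mm, 7 N by 0.5 mm, 25 N by 1.8 mm - too little to measure well; go by feel.
- plant: Loose potted plant, white pot 86 mm wide and 75 mm tall, leaves to about 170 mm; origin under its centre.
- vase: Loose woven ring vase, 128 mm wide, 158 mm tall; origin under its centre.
- mug: Loose blue mug, 80 mm wide, 90 mm tall, handle at its +y; origin under its centre.

How it is judged:
By the outcome, as a careful person would: the job done as asked, in the order asked, and still so for the second after the job is handed in, with the robot touching nothing.
It also fails if it takes over 72 s, if anything falls off the work surface, if the arm or the gripper's body presses on something with over 40 N, if the wrist force passes 120 N, or if a joint passes its speed limit or range.

### The arm

A 6-joint arm with a two-finger parallel gripper is mounted at the origin on the work surface. World frame = base frame: x ahead of the robot, y to its left, z up, the work surface at z = 0. Lengths are in mm, angles in rad, forces in N, time in s.
With the tool pointing down it reaches from about 275 to 1000 mm from the base axis. Payload 8.4 kg.
Tool frame: the origin (TCP) lies at the very end of the fingers, on their centre line; the grasp point (between the pads) lies 19 mm behind it; x points along the fingers, y is the direction in which the jaws open and shut, and the axes are right-handed (so a half turn about x gives the same grasp; the last joint's range is limited). The gripper opens to 85 mm and grips with 20 to 120 N. Pads are 22 mm wide; open, the fingers measure 114 mm over their backs; the gripper's body (76 mm by 85 mm) begins 54 mm behind the grasp point. The pads swing forward as they close: fully open they stand 13 mm farther back than shut.
Start: joints at [-1.259, 0.353, 1.633, -0, 1.155, -0.002], TCP at [192.921, -594.483, 231.281] pointing down, gripper open.
Joint ranges: [-2.63, 2.63], [-0.92, 2.1], [0.06, 2.66], [-1.3, 4.44], [0, 2.69], [-3.02, 3.02]. Speed limits (rad/s): [2.22, 2.22, 2.79, 3.14, 3.14, 3.14].

### API

Orientations are given as [roll, pitch, yaw] about the fixed x, y, z axes, in that order (R = Rz(yaw) Ry(pitch) Rx(roll)).
In Python, from rig import r, grab_frame, camera_params, sign_off gives the robot as it stands.
- The arm moves only by the tool drive_tool, never from a script. Its argument "rows" is one flat list of numbers, 7 for each row, row after row: the shift along the tool's x, y, z in mm, then the turn, a rotation vector about the tool's x, y, z in degrees, then the opening in per cent of the stroke, from 0 (shut) to 100 (fully open). In form: [x, y, z, rx, ry, rz, fingers, x, y, z, rx, ry, rz, fingers, ...]. A call has 1 to 10 rows; each row is the pose to reach, as a shift and turn from the pose measured when the call began, along the tool's axes at that moment; what a row does not reach only later rows make up. A row lasts 1/8 s, in which the tool goes at most 62.5 mm and 10.7 degrees, less where a joint would pass 70% of its speed; a pose out of reach is approached as far as the arm can. A call with a gripper value outside its range is refused whole. The fingers move at their own pace and stop on an object; "newtons" is the grip in N (left out, the last holds). Time passes only in rows, so rows that repeat a pose let the fingers close. It gives the time, the measured TCP pose, the force and the opening at its end, in the units of the state.
- r.sense(): the state, without advancing time (a new reading comes with each control period).
- grab_frame(name): name is "scene" or "top"; returns the picture (480x640x3 uint8, red, green, blue); there is no depth.
- camera_params(name): a dict with "vertical_fov" (degrees; the focal length in pixels is half the picture's height over the tangent of half this angle, whatever the lens; pixels are square), "cx", "cy" (the principal point, pixels), "pose" (4x4, takes a point from camera to world coordinates). Camera axes: x right, y down, z forward; pixel columns grow to the right and rows downward; lengths in mm; the calibration is good to about 2 mm. A picture is of the moment at which its call begins. camera_params takes no time and is no camera call.
- sign_off(): hands the job in, once; it reports no verdict.
The state is a dict: "clock": time; "qpos": joint angles; "qvel": joint speeds; "joint_efforts": joint torques, N m; "eef_pos": TCP position; "tcp_rot": TCP orientation; "contact_force": force on the tool from outside, world axes, zero at the start; "wrist_torque": the same for the moment, N m; "opening": opening from 0.0 (shut) to 1.0 (fully open).
Only numpy, scipy, OpenCV 4.12 (cv2) and the standard library are available. Lean on these libraries where they do the work, as an engineer would, in place of code of your own. Each camera call takes 0.05 s, during which the arm holds its last target.

## Working session

There is one attempt and no reset: what is moved stays moved. The work goes in short steps, Python scripts to look and compute and a tool call to move; the robot and the scene stay as the last step left them, time stands still between calls to the robot, and variables do not carry over. Pictures are saved under pics/ and viewed, and the job is handed in when it is done.

Besides the shell and the picture viewer there is one more tool, called after "Request:" in YAML: its name, and indented under it one key for each argument. drive_tool: Moves the arm, as the interface text tells. Its arguments: {"type":"object","properties":{"rows":{"type":"array","items":{"type":"number"}},"newtons":{"type":"number"}},"required":["rows"]}

```bash
ls; mkdir -p pics
python3 - <<'E'
from rig import r, grab_frame, camera_params
import cv2, numpy as np
for n in ("scene","top"):
    cv2.imwrite(f"pics/{n}0.png", grab_frame(n)[:,:,::-1])
    p=camera_params(n); print(n,p["vertical_fov"],p["cx"],p["cy"]); print(np.round(p["pose"],3))
print(r.sense())
E
```

```text
pics
scene 43.16019131339569 318.76739390880925 229.11032557965012
[[-6.260000e-01  6.080000e-01 -4.890000e-01  1.096174e+03]
 [ 7.800000e-01  4.970000e-01 -3.810000e-01  4.674450e+02]
 [ 1.100000e-02 -6.200000e-01 -7.850000e-01  1.020755e+03]
 [ 0.000000e+00  0.000000e+00  0.000000e+00  1.000000e+00]]
top 54.00565653571063 328.467942903985 233.38989066601488
[[ 1.40000e-02 -9.76000e-01  2.15000e-01  3.46703e+02]
 [-1.00000e+00 -1.40000e-02  0.00000e+00  2.76920e+01]
 [ 3.00000e-03 -2.15000e-01 -9.77000e-01  9.78245e+02]
 [ 0.00000e+00  0.00000e+00  0.00000e+00  1.00000e+00]]
{'clock': 0.1, 'qpos': array([-1.25939920e+00,  3.53587793e-01,  1.63407725e+00, -4.07295969e-05,
        1.15516772e+00, -2.42821571e-03]), 'qvel': array([-7.66440937e-04, -4.78949065e-04,  4.24458676e-05,  1.28141748e-03,
       -9.39256407e-04,  1.29378053e-03]), 'joint_efforts': array([-1.68671681e-04, -6.06356621e+01, -3.42820501e+01, -5.98127099e-05,
        3.92607253e-03,  1.01984409e-05]), 'eef_pos': array([ 192.77725284, -594.07731223,  230.62369709]), 'tcp_rot': array([-1.54320277,  1.56955565,  1.9122317 ]), 'contact_force': array([-0.64895643,  0.2678332 , -0.29219332]), 'wrist_torque': array([ 0.00670738, -0.00985762,  0.0568692 ]), 'opening': 1.0007542879850668}
```

View pics/scene0.png

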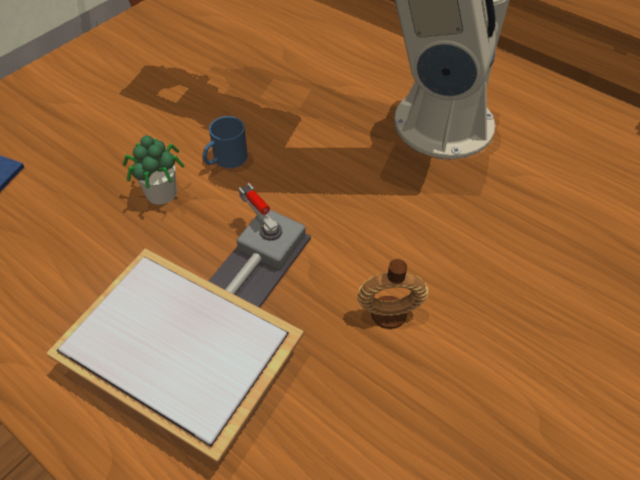

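View pics/top0.png

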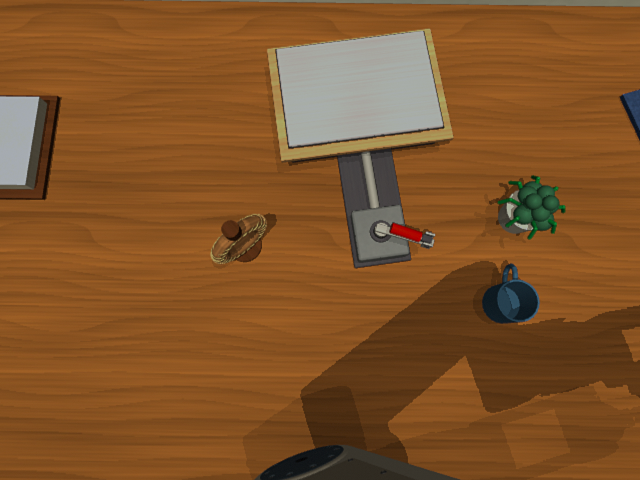

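The top view shows the spindle at about (381,230) and the hinge lugs at about (428,239). The red sleeve lies between them, the vase is at about (240,240), the plant at (530,207) and the mug at (510,300). Next I enlarge the crank and measure it.

```bash
cat > h.py <<'E'
import numpy as np, cv2
from rig import r, grab_frame, camera_params
from scipy.spatial.transform import Rotation as R
def K(n):
    p=camera_params(n); f=240/np.tan(np.radians(p["vertical_fov"])/2); return f,p["cx"],p["cy"],np.array(p["pose"])
def ray(n,uv):
    f,cx,cy,T=K(n); d=T[:3,:3]@np.array([(uv[0]-cx)/f,(uv[1]-cy)/f,1]); return T[:3,3],d/np.linalg.norm(d)
def onz(n,uv,z):
    o,d=ray(n,uv); return o+d*(z-o[2])/d[2]
def proj(n,P):
    f,cx,cy,T=K(n); c=T[:3,:3].T@(np.array(P,float)-T[:3,3]); return np.array([f*c[0]/c[2]+cx,f*c[1]/c[2]+cy])
def crop(n,img,c,w,h,s,name):
    x,y=int(c[0]),int(c[1]); x0=max(0,x-w//2); y0=max(0,y-h//2)
    a=img[y0:y0+h,x0:x0+w,::-1]; cv2.imwrite(name,cv2.resize(a,None,fx=s,fy=s,interpolation=cv2.INTER_CUBIC)); print(name,"origin",x0,y0,"scale",s)
def red(img):
    m=((img[:,:,0]>120)&(img[:,:,1]<50)&(img[:,:,2]<50)).astype(np.uint8)
    nn,l,st,ce=cv2.connectedComponentsWithStats(m); i=1+np.argmax(st[1:,4]); return (l==i),ce[i],st[i]
def axisends(m):
    ys,xs=np.nonzero(m); p=np.c_[xs,ys].astype(float); c=p.mean(0); u=np.linalg.svd(p-c,full_matrices=False)[2][0]; t=(p-c)@u
    return c,u,c+u*t.min(),c+u*t.max()
E
python3 - <<'E'
from h import *
t=cv2.imread("pics/top0.png")[:,:,::-1]; s=cv2.imread("pics/scene0.png")[:,:,::-1]
crop("top",t,(395,230),100,100,6,"pics/t0c.png")
crop("scene",s,(265,220),100,100,6,"pics/s0c.png")
for n,i in(("top",t),("scene",s)):
    m,c,st=red(i); print(n,c,st,[np.round(x,2) for x in axisends(m)])
E
```

```text
pics/t0c.png origin 345 180 scale 6
pics/s0c.png origin 215 170 scale 6
top [406.25082508 232.19141914] [391 223  31  19 303] [array([406.25, 232.19]), array([0.95, 0.32]), array([391.57, 227.28]), array([420.67, 237.01])]
scene [256.85024155 200.45410628] [247 191  23  21 207] [array([256.85, 200.45]), array([0.71, 0.7 ]), array([248.17, 191.82]), array([266.73, 210.28])]
```

View pics/t0c.png

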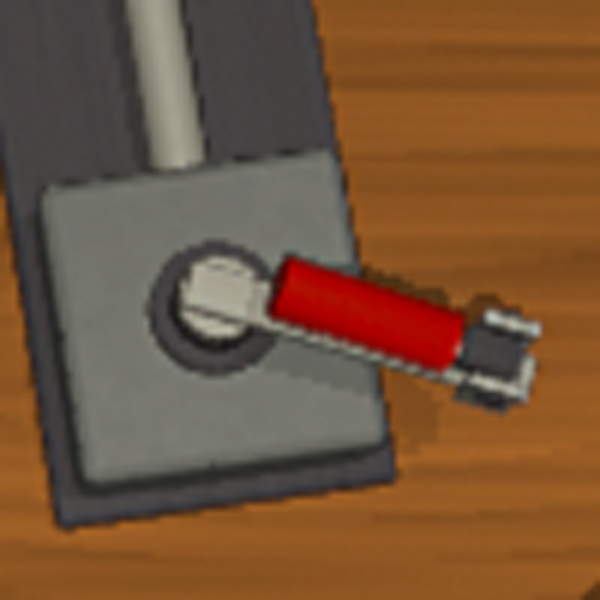

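View pics/s0c.png

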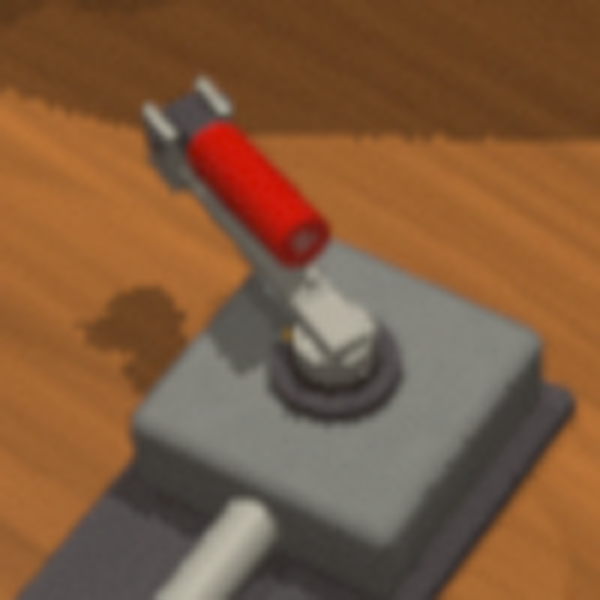

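Run:
```python
from h import *
o=np.array([345,180]); q=lambda x,y:o+np.array([x,y])/6-0.4
cs=[onz("top",q(*p),50) for p in((40,188),(333,152),(385,445),(85,487))]
print("corners",np.round(cs,1)); print("centre",np.mean(cs,0), [np.linalg.norm(cs[i]-cs[(i+1)%4]) for i in range(4)])
print("hub",onz("top",q(212,308),57), onz("scene",np.array([215,170])+np.array([337,367])/6-.4,57))
print("hinge top view lug top z102:",onz("top",q(500,355),98))
so=np.array([215,170])
print("hinge scene", onz("scene",so+np.array([188,118])/6-.4,98))
t=cv2.imread("pics/top0.png")[:,:,::-1]; s=cv2.imread("pics/scene0.png")[:,:,::-1]
for n,i in(("top",t),("scene",s)):
    m,c,st=red(i); _,u,a,b=axisends(m); print(n,"sleeve ctr,ends",[np.round(onz(n,x,97),1) for x in (c,a,b)])
# triangulate sleeve centre
(o1,d1),(o2,d2)=ray("top",(406.25,232.19)),ray("scene",(256.85,200.45))
A=np.c_[d1,-d2]; k=np.linalg.lstsq(A,o2-o1,rcond=None)[0]; print("tri",o1+k[0]*d1,o2+k[1]*d2)
# objects
for nm,uv,z in(("vase base",(245,253),0),("vase topleft",(212,258),80),("vase topright",(267,216),80),("plant pot",(517,212),75),("leaf r",(565,210),130),("leaf l",(499,200),120),("mug",(515,301),90),("mug handle",(510,264),50)):
    print(nm,np.round(onz("top",uv,z)))
print("platform corners",[np.round(onz("top",p,69)) for p in((282,161),(452,138))])
```

```text
corners [[ 598.9  -18.    50. ]
 [ 613.1 -117.9   50. ]
 [ 511.9 -133.3   50. ]
 [ 496.4  -33.3   50. ]]
centre [555.07755029 -75.63650078  50.        ] [np.float64(100.89393214951455), np.float64(102.32545064136603), np.float64(101.22447344921248), np.float64(103.71101223777846)]
hub [556.3425039  -75.31400937  57.        ] [560.31504314 -73.28392238  57.        ]
hinge top view lug top z102: [ 532.96451474 -162.28820163   98.        ]
hinge scene [ 534.49833234 -160.98406548   98.        ]
top sleeve ctr,ends [array([ 545.5, -121.3,   97. ]), array([554.8, -93.3,  97. ]), array([ 536.4, -148.7,   97. ])]
scene sleeve ctr,ends [array([ 542.2, -124. ,   97. ]), array([ 536.1, -153.4,   97. ]), array([548.9, -91.4,  97. ])]
tri [ 544.51135865 -120.57734062  101.30332325] [ 544.84182503 -121.15614312  101.47572714]
vase base [518. 203.   0.]
vase topleft [493. 252.  80.]
vase topright [578. 149.  80.]
plant pot [ 595. -346.   75.]
leaf r [ 585. -413.  130.]
leaf l [ 605. -295.  120.]
mug [ 418. -323.   90.]
mug handle [ 494. -335.   50.]
platform corners [array([697., 125.,  69.]), array([ 753., -225.,   69.])]
```

```bash
cat >> h.py <<'E'
S=np.array([557.,-75.]); HA=np.radians(-105.1)   # spindle xy, initial arm angle
def state():
    s=r.sense(); Rt=R.from_euler("xyz",s["tcp_rot"]).as_matrix(); return s,np.array(s["eef_pos"]),Rt
n0=np.array([-np.sin(HA),np.cos(HA),0]); # perpendicular to arm
def Rdown(sign=1):
    x=np.array([0,0,-1.]); y=sign*n0; return np.c_[x,y,np.cross(x,y)]
def shift(P,Rg=None):
    s,p,Rt=state(); d=Rt.T@(np.array(P)-p); rv=np.zeros(3) if Rg is None else np.degrees(R.from_matrix(Rt.T@Rg).as_rotvec())
    return np.round(d,1),np.round(rv,1)
def info():
    s,p,Rt=state(); print("t",s["clock"],"p",np.round(p,1),"F",np.round(s["contact_force"],1),"op",round(s["opening"],3),"q",np.round(s["qpos"],2))
E
python3 - <<'E'
from h import *
info(); s,p,Rt=state(); print(np.round(Rt,2)); u=np.array([-np.cos(HA),-np.sin(HA),0]); hin=np.array([*(S-90*u[:2]),94]); print(u,n0,hin)
P=hin+58*u; 
for sg in(1,-1):
  print(sg,shift([P[0],P[1],190],Rdown(sg)))
E
```

```text
t 0.1 p [ 192.8 -594.1  230.6] F [-0.6  0.3 -0.3] op 1.001 q [-1.26  0.35  1.63 -0.    1.16 -0.  ]
[[-0.    0.31 -0.95]
 [ 0.   -0.95 -0.31]
 [-1.   -0.    0.  ]]
[0.26050451 0.96547263 0.        ] [ 0.96547263 -0.26050451  0.        ] [ 533.55459422 -161.89253678   94.        ]
1 (array([  41. , -354.4, -489.2]), array([-56.9,  -0. ,   0.1]))
-1 (array([  41. , -354.4, -489.2]), array([1.231e+02, 1.000e-01, 0.000e+00]))
```

Request:
drive_tool:
  rows: [0,-50,-70,-10,0,0,60,0,-90,-125,-20,0,0,60,0,-130,-180,-30,0,0,60,0,-170,-235,-40,0,0,60,0,-210,-290,-50,0,0,60,0,-250,-345,-56.9,0,0,60,0,-290,-400,-56.9,0,0,60,0,-330,-455,-56.9,0,0,60,20,-354.4,-489.2,-56.9,0,0,60,41,-354.4,-489.2,-56.9,0,0,60]
  newtons: 20

```text
clock: 1.35
eef_pos: [551.0, -103.8, 190.7]
tcp_rot: [2.101, 1.568, 0.268]
contact_force: [0.3, 0.2, -0.1]
opening: 0.597
```

Run:
```python
from h import *
i=grab_frame("top"); crop("top",i,(395,230),140,110,5,"pics/t1.png")
i=grab_frame("scene"); crop("s",i,(265,200),160,120,5,"pics/s1.png")
info(); print(shift([548.7,-105.9,77],Rdown()))
```

```text
pics/t1.png origin 325 175 scale 5
pics/s1.png origin 185 140 scale 5
t 1.45 p [ 548.9 -102.3  187.1] F [-0.6  0.1  0.6] op 0.597 q [-0.19  0.3   1.82  0.    1.03  0.07]
(array([110.1,   1.2,   3.7]), array([ 0.2, -0.1,  0.3]))
```

View pics/t1.png

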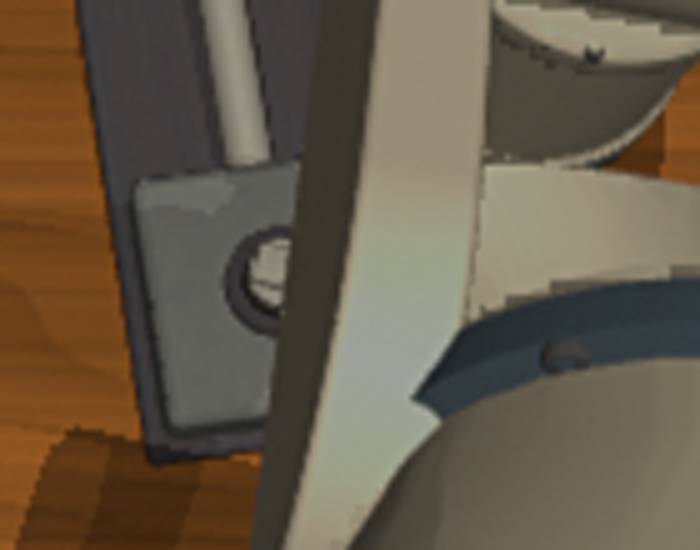

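View pics/s1.png

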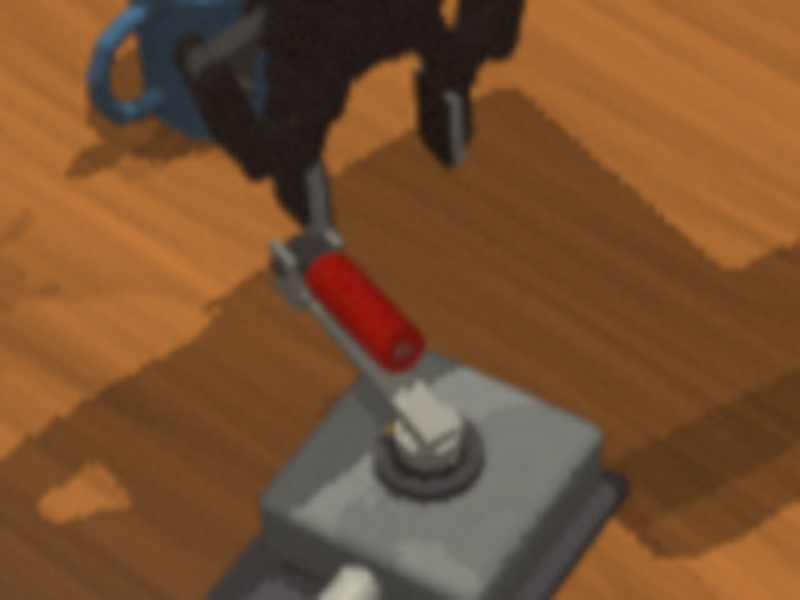

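The scene camera sees both finger tips, at about (250,185) and (276,173), above the red sleeve. I check that they match the projected TCP, then descend.

Run:
```python
from h import *
print(proj("scene",[548.9,-102.3,195]),proj("scene",[548.9,-102.3,187]))
for k in(1,-1): print(proj("scene",np.array([548.9,-102.3,195])+k*n0*26))
```

```text
[259.40573669 173.64024512] [259.68587796 176.58792789]
[247.54972695 179.58590051]
[271.0606434  167.79544064]
```

Request:
drive_tool:
  rows: [30,1.2,3.7,0,0,0,60,60,1.2,3.7,0,0,0,60,85,1.2,3.7,0,0,0,60,85,1.2,3.7,0,0,0,60]

```text
clock: 1.95
eef_pos: [547.0, -106.2, 100.6]
tcp_rot: [-1.724, 1.562, 2.727]
contact_force: [0.5, 0.1, 0.4]
opening: 0.603
```

Run:
```python
from h import *
i=grab_frame("scene"); crop("s",i,(265,200),120,100,6,"pics/s2.png")
info(); print(shift([548.7,-105.9,77],Rdown()))
```

```text
pics/s2.png origin 205 150 scale 6
t 2.0 p [ 548.1 -106.3  101.9] F [ 0.5  0.2 -0.4] op 0.601 q [-0.2   0.41  1.88  0.    0.86  0.06]
(array([24.9,  0.6, -0.5]), array([ 0.2, -0.1,  0.4]))
```

View pics/s2.png

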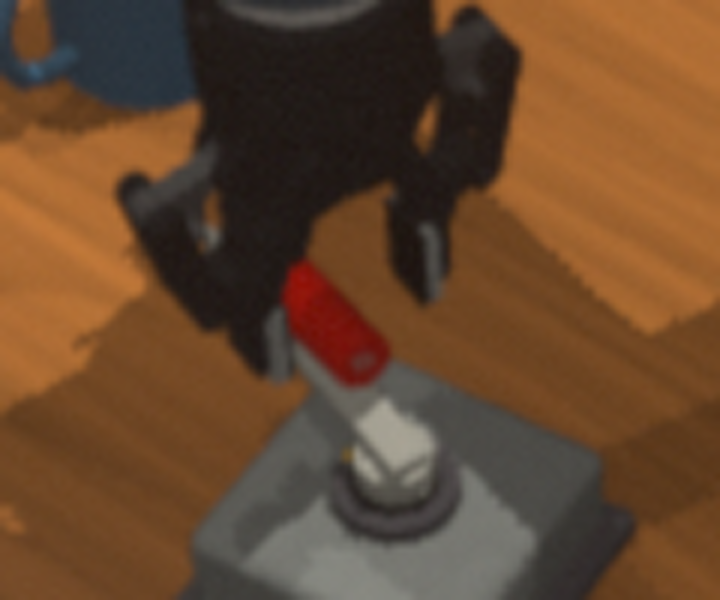

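The fingers straddle the sleeve: left tip at about (251,212), right tip at about (276,199), sleeve between them. Now I descend and close.

Request:
drive_tool:
  rows: [12,0.5,-0.5,0,0,0,60,24,0.5,-0.5,0,0,0,60,24,0.5,-0.5,0,0,0,35,24,0.5,-0.5,0,0,0,20,24,0.5,-0.5,0,0,0,10,24,0.5,-0.5,0,0,0,10,24,0.5,-0.5,0,0,0,10]
  newtons: 20

```text
clock: 2.88
eef_pos: [549.0, -105.9, 78.1]
tcp_rot: [-1.854, 1.565, 2.597]
contact_force: [3.5, -0.6, -1.9]
opening: 0.249
```

Run:
```python
from h import *
i=grab_frame("scene"); crop("s",i,(265,200),120,100,6,"pics/s3.png")
info()
u=-np.array([np.cos(HA),np.sin(HA),0])
s,p,Rt=state(); print("radial pos of tcp from hinge",(p[:2]-S)@u[:2]+90, "n off",(p[:2]-S)@n0[:2])
print("u in tool",Rt.T@u,"n",Rt.T@n0,"z",Rt.T@[0,0,1])
```

```text
pics/s3.png origin 205 150 scale 6
t 2.925 p [ 549.  -105.9   78.1] F [ 1.7 -0.2 -2.3] op 0.246 q [-0.19  0.45  1.89  0.    0.81  0.06]
radial pos of tcp from hinge 58.042910588498785 n off 0.34242354663541574
u in tool [ 0.00155649  0.00266558 -0.99999524] n [-0.00542008  0.99998178  0.00265711] z [-0.9999841  -0.00541592 -0.00157091]
```

View pics/s3.png

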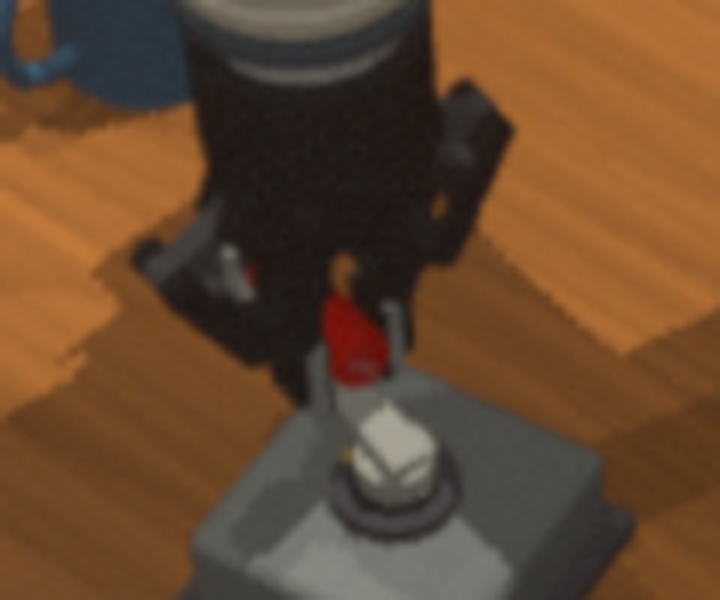

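The sleeve is gripped at opening 0.246, about 21 mm. Now I swing it up the first 50° of the arc around the hinge.

Request:
drive_tool:
  rows: [-5,0,0.2,0,0,0,10,-10.1,0,0.9,0,0,0,10,-19.8,0,3.5,0,0,0,10,-29,0,7.8,0,0,0,10,-37.3,0,13.6,0,0,0,10,-44.4,0,20.7,0,0,0,10,-44.4,0,20.7,0,0,0,10]

```text
clock: 3.8
eef_pos: [543.8, -126.7, 123.2]
tcp_rot: [-1.83, 1.566, 2.621]
contact_force: [0.2, -1.5, -0.4]
opening: 0.252
```

Run:
```python
from h import *
i=grab_frame("scene"); crop("s",i,(265,190),120,100,6,"pics/s4.png")
info(); m,c,st=red(i); print(c,st)
s,p,Rt=state(); u=-np.array([np.cos(HA),np.sin(HA)]); print("rad",(p[:2]-S)@u+90,"n",(p[:2]-S)@n0[:2],shift(p,Rdown()))
```

```text
pics/s4.png origin 205 140 scale 6
t 3.85 p [ 543.9 -126.6  123.2] F [-0.3 -1.8 -0.6] op 0.253 q [-0.23  0.38  1.87  0.    0.9   0.03]
[256.11111111 185.12962963] [253 181   8   9  54]
rad 36.73537042766291 n 0.8189838310043457 (array([0., 0., 0.]), array([ 0.1, -0.1,  0.3]))
```

View pics/s4.png

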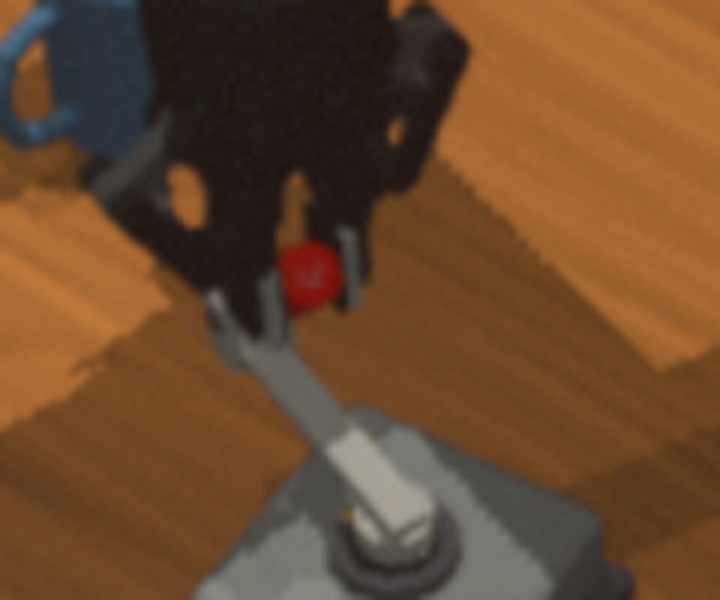

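The grip is now raised about 50°, with its end face seen square at about (256,185). I continue to upright and press lightly outward against the stop.

Request:
drive_tool:
  rows: [-5.4,-0.8,8,0,0,0,10,-9.6,-0.8,17,0,0,0,10,-12,-0.8,26.5,0,0,0,10,-13,-0.8,32,0,0,0,10,-13,-0.8,37,0,0,0,10,-13,-0.8,38,0,0,0,10,-13,-0.8,38,0,0,0,10]

```text
clock: 4.72
eef_pos: [533.8, -162.8, 137.0]
tcp_rot: [-2.143, 1.566, 2.307]
contact_force: [1.9, 7.2, 1.3]
opening: 0.249
```

Run:
```python
from h import *
i=grab_frame("scene"); crop("s",i,(255,180),120,100,6,"pics/s5.png")
info(); m,c,st=red(i); print(c,st)
s,p,Rt=state(); u=-np.array([np.cos(HA),np.sin(HA)]); print("rad",(p[:2]-S)@u+90,"n",(p[:2]-S)@n0[:2],shift(p,Rdown()), "Fu",np.array(s["contact_force"])[:2]@u)
```

```text
pics/s5.png origin 195 130 scale 6
t 4.775 p [ 533.8 -162.8  137. ] F [1.8 6.2 0.9] op 0.25 q [-0.3   0.36  1.86  0.    0.93 -0.04]
[245.66037736 168.05660377] [241 165  10   7  53]
rad -0.8455438402545354 n 0.5163266214647637 (array([0., 0., 0.]), array([ 0.1, -0.1,  0.2])) Fu 6.420720473798647
```

View pics/s5.png

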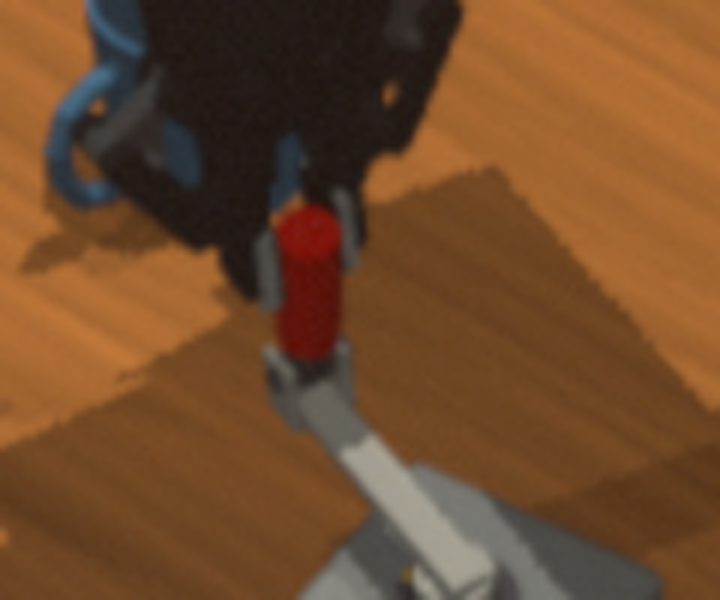

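Upright: the sleeve's top is at about (246,168), directly above the lugs, and the outward press meets a 6.4 N reaction at the expected radius. I push slightly more to confirm it's the stop, and print a crank table.

Request:
drive_tool:
  rows: [0,0,2,0,0,0,10,0,0,2,0,0,0,10]
  newtons: 35

```text
clock: 5.03
eef_pos: [533.4, -164.0, 137.3]
tcp_rot: [-2.38, 1.565, 2.07]
contact_force: [2.5, 7.2, -3.1]
opening: 0.244
```

```bash
cat >> h.py <<'E'
def st(S=S):
    s,p,Rt=state(); d=p[:2]-S; phi=np.arctan2(d[1],d[0]); al=np.degrees((HA-phi))%360
    er=np.array([np.cos(phi),np.sin(phi)]); tc=np.array([np.sin(phi),-np.cos(phi)]); F=np.array(s["contact_force"])
    print("t",round(s["clock"],2),"alpha",round(al,2),"rho",round(np.hypot(*d),2),"z",round(p[2],1),"Frad",round(F[:2]@er,1),"Ftan(cw)",round(F[:2]@tc,1),"Fz",round(F[2],1),"rot",shift(p,Rdown())[1],"op",round(s["opening"],3))
    return al,p,Rt
def table(als,rho,z=136,S=S):
    al,p,Rt=st(S); out=[]
    for a in als:
        ph=HA-np.radians(a); q=np.array([*(S+rho*np.array([np.cos(ph),np.sin(ph)])),z]); d=Rt.T@(q-p); out.append(np.round(d,1).tolist())
    for a,o in zip(als,out): print(a,o)
E
python3 - <<'E'
from h import *
table(range(5,61,6),90.8)
E
```

```text
t 5.03 alpha 359.76 rho 92.09 z 137.3 Frad -7.6 Ftan(cw) -0.6 Fz -3.1 rot [ 0.1 -0.2  0.2] op 0.244
5 [1.4, -8.3, -1.6]
11 [1.4, -17.7, -3.0]
17 [1.5, -26.9, -5.3]
23 [1.5, -35.8, -8.6]
29 [1.6, -44.4, -12.7]
35 [1.6, -52.4, -17.8]
41 [1.7, -59.9, -23.6]
47 [1.7, -66.7, -30.3]
53 [1.8, -72.8, -37.5]
59 [1.9, -78.1, -45.4]
```

Request:
drive_tool:
  rows: [1,0,1.5,0,0,0,10,1,0,2.5,0,0,0,10,1,0,2.5,0,0,0,10]
  newtons: 35

```text
clock: 5.4
eef_pos: [533.2, -165.5, 137.0]
tcp_rot: [-2.626, 1.563, 1.824]
contact_force: [2.7, 8.8, 0.4]
opening: 0.247
```

Run:
```python
from h import *
i=grab_frame("scene"); crop("s",i,(250,180),100,80,8,"pics/s6.png")
table(range(5,61,6),90.8)
```

```text
pics/s6.png origin 200 140 scale 8
t 5.45 alpha 359.65 rho 93.54 z 137.1 Frad -9.5 Ftan(cw) 0.9 Fz 0.2 rot [ 0.1 -0.4  0.2] op 0.244
5 [1.1, -8.5, -3.1]
11 [1.2, -17.9, -4.4]
17 [1.2, -27.1, -6.7]
23 [1.3, -36.0, -10.0]
29 [1.3, -44.6, -14.2]
35 [1.4, -52.6, -19.2]
41 [1.5, -60.1, -25.1]
47 [1.5, -66.9, -31.7]
53 [1.6, -73.1, -38.9]
59 [1.7, -78.4, -46.8]
```

View pics/s6.png

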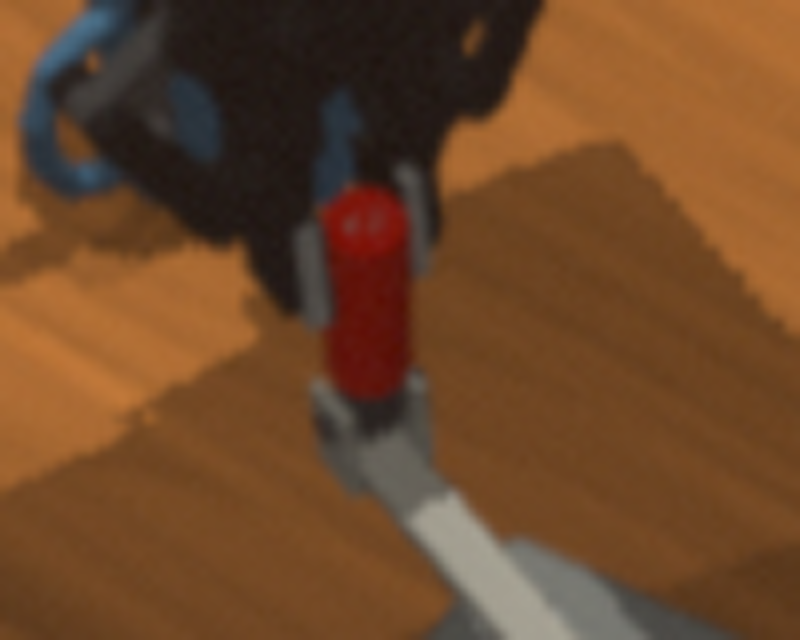

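Run:
```python
from h import *
er=np.array([np.cos(HA),np.sin(HA),0])
for rr in(90,93): print(rr,[np.round(proj("scene",[*(S+rr*er[:2]),z]),1) for z in(94,110,170)])
a=cv2.imread("pics/s5.png"); b=cv2.imread("pics/s6.png")
def redc(im,o,s):
    im=im[:,:,::-1].astype(int); m=(im[:,:,0]>85)&(im[:,:,1]<45)&(im[:,:,2]<45); m=m.astype(np.uint8)
    n,l,stt,c=cv2.connectedComponentsWithStats(m); i=1+np.argmax(stt[1:,4]); x,y,w,h,_=stt[i]; print("red box",o[0]+x/s,o[1]+y/s,w/s,h/s); _,u,p,q=axisends(l==i); print(u)
redc(a,(195,130),6); redc(b,(200,140),8)
```

```text
90 [array([246.1, 190.1]), array([245.4, 184.8]), array([242.9, 164. ])]
93 [array([245.3, 189.2]), array([244.6, 183.9]), array([242. , 163.1])]
red box 240.83333333333334 163.83333333333334 11.0 25.5
[-0.06155372  0.99810377]
red box 239.875 163.25 11.375 26.125
[-0.02074398  0.99978482]
```

Run:
```python
from h import *
er=np.array([np.cos(HA),np.sin(HA),0])
s,p,Rt=state()
for lat in(11,-11):
  for z in(0,38):
    print(lat,z,[np.round((proj("scene",p+lat*n0-d*er+np.array([0,0,z]))-[200,140])*8) for d in(-11,0,11)])
```

```text
11 0 [array([284., 270.]), array([307., 296.]), array([330., 323.])]
11 38 [array([269., 162.]), array([292., 188.]), array([316., 215.])]
-11 0 [array([359., 233.]), array([382., 259.]), array([406., 285.])]
-11 38 [array([346., 125.]), array([370., 151.]), array([394., 177.])]
```

The tilt measured in the picture disagrees with the tool radius. The sleeve's top disc is at about (246,168), but upright it should sit at about (242.9,164), so the grip is still roughly 0.15 rad short and the pads have slid on the sleeve. I open the fingers and measure again.

Request:
drive_tool:
  rows: [0,0,0,0,0,0,60,0,0,0,0,0,0,60,0,0,0,0,0,0,60]
  newtons: 20

```text
clock: 5.82
eef_pos: [533.1, -165.8, 137.3]
tcp_rot: [-2.634, 1.564, 1.815]
contact_force: [-0.3, 0.0, 0.1]
opening: 0.603
```

Run:
```python
from h import *
i=grab_frame("scene"); crop("s",i,(250,180),100,80,8,"pics/s7.png")
st()
er=np.array([np.cos(HA),np.sin(HA),0]); hin=np.array([*(S+90*er[:2]),94])
for tau in(0,.05,.1,.15,.2):
    T=hin+76*(np.array([0,0,np.cos(tau)])-er*np.sin(tau)); B=hin+16*(np.array([0,0,np.cos(tau)])-er*np.sin(tau)); print(tau,[np.round((proj("scene",q)-[200,140])*8) for q in(T,B)])
P=hin+40*(np.array([0,0,np.cos(.15)])-er*np.sin(.15)); print(shift(P,Rdown()))
```

```text
pics/s7.png origin 200 140 scale 8
t 5.88 alpha 359.65 rho 93.84 z 137.2 Frad -0.4 Ftan(cw) -0.2 Fz -0.5 rot [ 0.  -0.4  0.2] op 0.599
0 [array([343., 192.]), array([363., 358.])]
0.05 [array([351., 201.]), array([365., 360.])]
0.1 [array([359., 211.]), array([367., 362.])]
0.15 [array([368., 222.]), array([369., 365.])]
0.2 [array([376., 233.]), array([370., 367.])]
(array([ 3.7, -0.6, -9.8]), array([ 0. , -0.4,  0.2]))
```

View pics/s7.png

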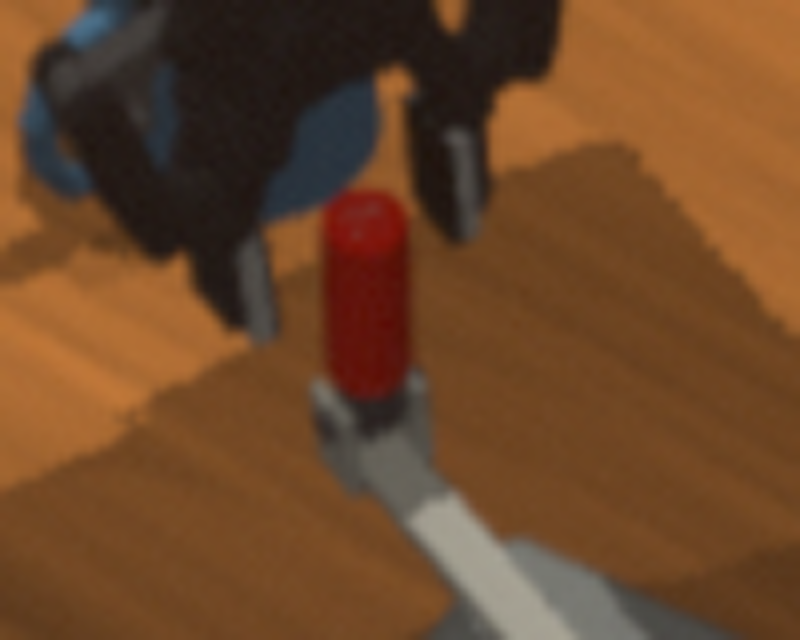

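The sleeve is free of the pads. Its disc centre at crop (366,222) gives a tilt of about 0.15 rad. I regrip with the tool tilted to match and then rotate about the hinge.

Request:
drive_tool:
  rows: [2,-0.6,-6,0,-5,0,60,3.7,-0.6,-9.8,0,-9,0,60,3.7,-0.6,-9.8,0,-9,0,35,3.7,-0.6,-9.8,0,-9,0,15,3.7,-0.6,-9.8,0,-9,0,10,3.7,-0.6,-9.8,0,-9,0,10]
  newtons: 30

```text
clock: 6.62
eef_pos: [535.1, -156.3, 133.6]
tcp_rot: [-0.022, 1.421, -1.856]
contact_force: [1.8, 3.0, -2.0]
opening: 0.249
```

Run:
```python
from h import *
i=grab_frame("scene"); crop("s",i,(250,180),100,80,8,"pics/s8.png")
st()
er=np.array([np.cos(HA),np.sin(HA),0]); hin=np.array([*(S+90*er[:2]),94])
for tau in(.1,.05,0,-.03):
  Rg=R.from_rotvec(n0*tau).as_matrix()@Rdown()
  if tau==.1: print("check x axis",Rg[:,0])
  x=Rg[:,0]; print(tau,shift(hin-40*x,Rg))
```

```text
pics/s8.png origin 200 140 scale 8
t 6.67 alpha 359.93 rho 84.14 z 133.6 Frad -3.0 Ftan(cw) -0.7 Fz -2.2 rot [0.  8.6 0.2] op 0.246
check x axis [ 0.02600706  0.09638643 -0.99500417]
0.1 (array([ 1.3, -0.1,  9.8]), array([ 0. , 14.3,  0.2]))
0.05 (array([ 0.8, -0.1,  7.8]), array([ 0. , 11.5,  0.2]))
0 (array([ 0.5, -0.1,  5.9]), array([0. , 8.6, 0.2]))
-0.03 (array([ 0.3, -0.1,  4.7]), array([0. , 6.9, 0.2]))
```

View pics/s8.png

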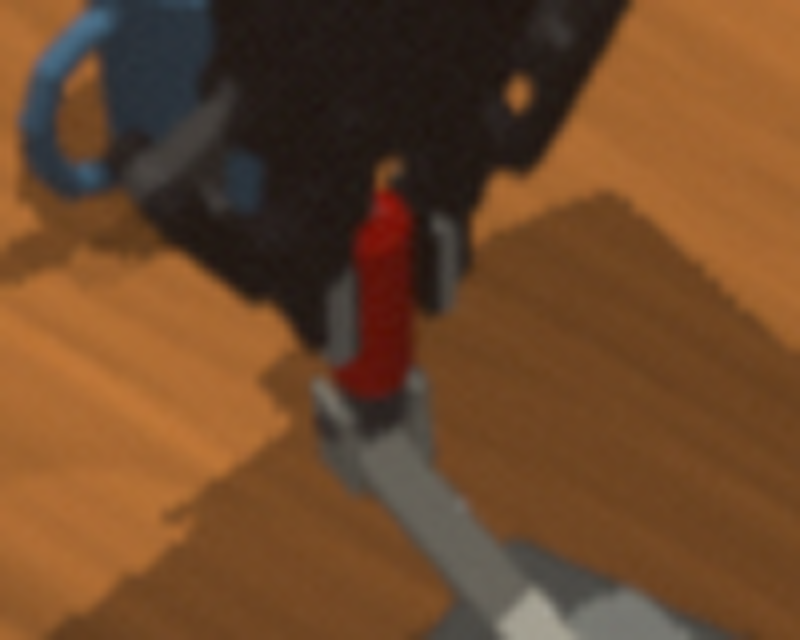

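Request:
drive_tool:
  rows: [0.2,0,2,0,3,0,10,0.3,0,4,0,6,0,10,0.5,-0.1,5.9,0,8.6,0,10,0.6,-0.1,6.6,0,9.6,0,10,0.6,-0.1,7,0,10.3,0,10,0.6,-0.1,7,0,10.3,0,10]
  newtons: 30

```text
clock: 7.42
eef_pos: [533.3, -162.3, 133.9]
tcp_rot: [-3.03, 1.539, 1.417]
contact_force: [4.0, 9.0, -2.1]
opening: 0.251
```

Run:
```python
from h import *
i=grab_frame("scene"); crop("s",i,(250,180),100,80,8,"pics/s9.png")
st(); print(r.sense()["wrist_torque"])
```

```text
pics/s9.png origin 200 140 scale 8
t 7.47 alpha 0.1 rho 90.44 z 133.9 Frad -10.0 Ftan(cw) -1.2 Fz -1.9 rot [-0.1 -1.8  0.2] op 0.245
[ 1.03750097 -0.60717433 -0.0328153 ]
```

View pics/s9.png

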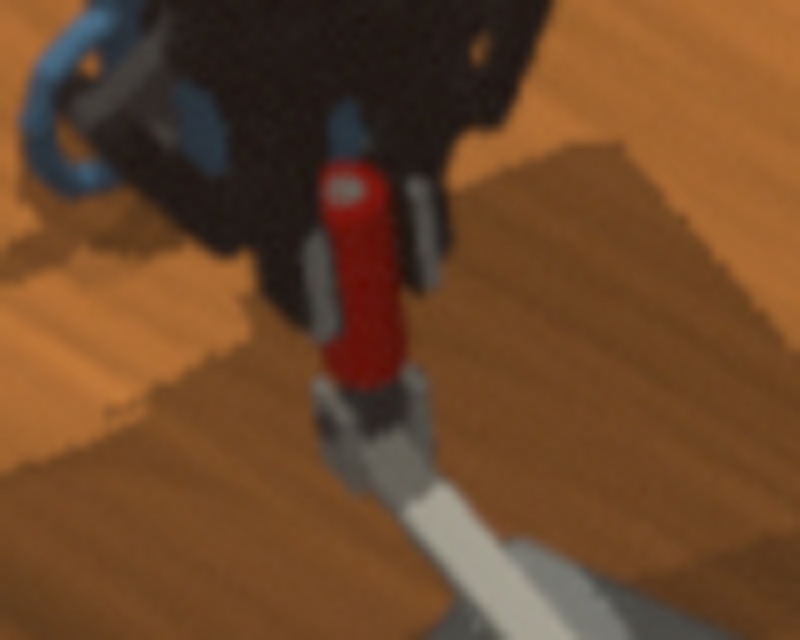

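The top disc is now at crop (350,190) and upright predicts (343,192), so the grip stands against its stop with a 10 N reaction. I reset the grasp with the tool exactly vertical, then start winding.

Request:
drive_tool:
  rows: [0,0,0,0,0,0,40,0,0.1,0.3,0,-1.8,0.2,40,0,0.1,0.3,0,-1.8,0.2,20,0,0.1,0.3,0,-1.8,0.2,10,0,0.1,0.3,0,-1.8,0.2,10]
  newtons: 30

```text
clock: 8.1
eef_pos: [533.4, -162.9, 134.1]
tcp_rot: [2.671, 1.57, 0.836]
contact_force: [-0.1, -1.6, 1.6]
opening: 0.251
```

Run:
```python
from h import *
i=grab_frame("scene"); crop("s",i,(250,180),100,80,8,"pics/s10.png")
table(range(4,59,6),90.8,134)
```

```text
pics/s10.png origin 200 140 scale 8
t 8.15 alpha 359.93 rho 91.01 z 134.1 Frad 1.8 Ftan(cw) 0.1 Fz 2.1 rot [-0.1 -0.  -0. ] op 0.251
4 [0.1, -6.5, -0.4]
10 [0.1, -15.9, -1.6]
16 [0.1, -25.1, -3.7]
22 [0.1, -34.1, -6.8]
28 [0.1, -42.8, -10.8]
34 [0.1, -50.9, -15.7]
40 [0.1, -58.5, -21.4]
46 [0.1, -65.5, -27.9]
52 [0.1, -71.7, -35.0]
58 [0.1, -77.2, -42.8]
```

View pics/s10.png

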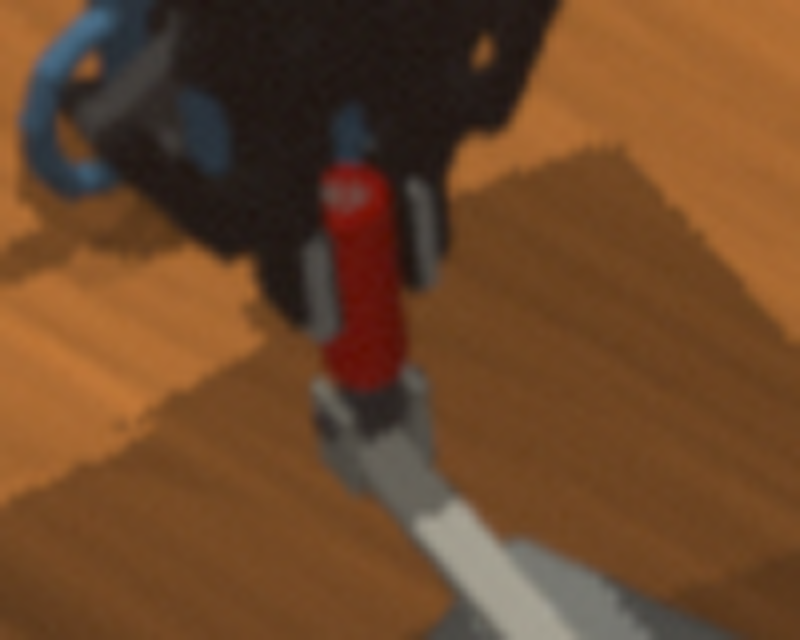

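Request:
drive_tool:
  rows: [0.1,-3,0.7,0,0,0,10,0.1,-9,0,0,0,0,10,0.1,-16,-1,0,0,0,10,0.1,-25.3,-3,0,0,0,10,0.1,-34.3,-6.1,0,0,0,10,0.1,-43.1,-10.2,0,0,0,10,0.1,-51.3,-15.1,0,0,0,10,0.1,-58.9,-20.9,0,0,0,10,0.1,-66,-27.4,0,0,0,10,0.1,-72.2,-34.6,0,0,0,10]
  newtons: 30

```text
clock: 9.4
eef_pos: [473.7, -110.3, 134.1]
tcp_rot: [1.833, 1.567, -0.003]
contact_force: [10.6, 1.4, -7.5]
opening: 0.247
```

Run:
```python
from h import *
i=grab_frame("scene"); crop("s",i,(260,180),120,100,6,"pics/s11.png")
al,_,_=st(); table(np.round(al)+np.arange(1,11)*7,91,134)
```

```text
pics/s11.png origin 200 130 scale 6
t 9.45 alpha 52.54 rho 90.59 z 134.0 Frad -11.2 Ftan(cw) -0.6 Fz -7.0 rot [-0.1 -0.1 -0.2] op 0.245
t 9.45 alpha 52.54 rho 90.59 z 134.0 Frad -11.2 Ftan(cw) -0.6 Fz -7.0 rot [-0.1 -0.1 -0.2] op 0.245
60.0 [0.0, -6.9, -9.6]
67.0 [0.0, -11.9, -19.5]
74.0 [0.0, -15.6, -30.0]
81.0 [0.0, -18.0, -40.8]
88.0 [0.0, -19.1, -51.9]
95.0 [0.0, -18.8, -63.0]
102.0 [0.1, -17.2, -74.0]
109.0 [0.1, -14.2, -84.7]
116.0 [0.1, -10.0, -95.0]
123.0 [0.1, -4.5, -104.7]
```

View pics/s11.png

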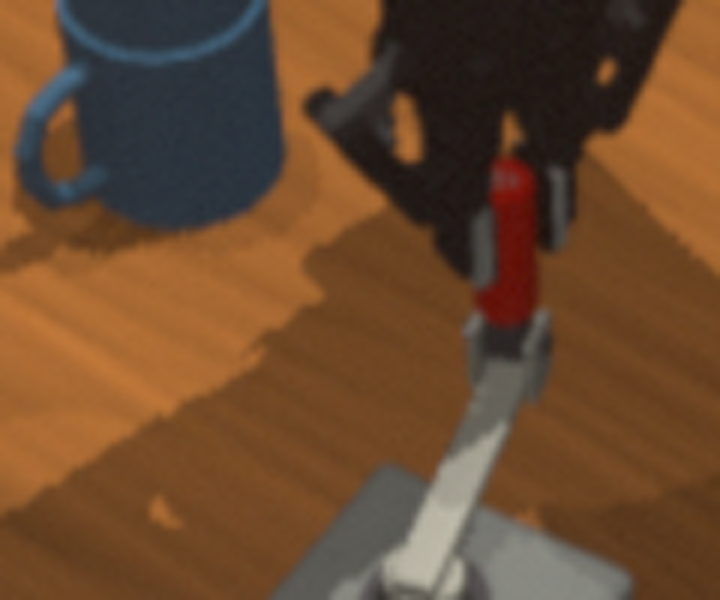

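Winding works and the grip stays upright. The radial reaction of 11 N says the true centre lies about 1 mm further in +x, so I adjust that.

```bash
sed -i 's/^S=np.array.*/S=np.array([558.,-75.])/' h.py
python3 - <<'E'
from h import *
al,_,_=st(); table(52+np.arange(1,11)*8,90.3,134)
E
```

```text
Traceback (most recent call last):
  File "h.py", line 24, in <module>
    n0=np.array([-np.sin(HA),np.cos(HA),0]); # perpendicular to arm
                         ^^
NameError: name 'HA' is not defined
```

```bash
sed -i 's/^S=np.array.*/S=np.array([558.,-75.]); HA=np.radians(-105.1)/' h.py
python3 - <<'E'
from h import *
al,_,_=st(); table(52+np.arange(1,11)*8,90.3,134)
E
```

```text
t 9.45 alpha 52.78 rho 91.52 z 134.0 Frad -11.2 Ftan(cw) -0.6 Fz -7.0 rot [-0.1 -0.1 -0.2] op 0.245
t 9.45 alpha 52.78 rho 91.52 z 134.0 Frad -11.2 Ftan(cw) -0.6 Fz -7.0 rot [-0.1 -0.1 -0.2] op 0.245
60 [0.0, -5.3, -10.2]
68 [0.0, -10.9, -21.5]
76 [0.0, -14.8, -33.5]
84 [0.0, -17.0, -45.9]
92 [0.0, -17.4, -58.5]
100 [0.1, -16.1, -71.0]
108 [0.1, -13.1, -83.2]
116 [0.1, -8.4, -94.9]
124 [0.1, -2.1, -105.9]
132 [0.2, 5.6, -115.8]
```

Request:
drive_tool:
  rows: [0,-5.3,-10.2,0,0,0,10,0,-10.9,-21.5,0,0,0,10,0,-14.8,-33.5,0,0,0,10,0,-17,-45.9,0,0,0,10,0,-17.4,-58.5,0,0,0,10,0,-16.1,-71,0,0,0,10,0,-13.1,-83.2,0,0,0,10,0,-8.4,-94.9,0,0,0,10,0,-2.1,-105.9,0,0,0,10,0,5.6,-115.8,0,0,0,10]

```text
clock: 10.7
eef_pos: [509.0, 0.8, 133.9]
tcp_rot: [1.369, 1.568, -0.466]
contact_force: [3.9, -9.7, -4.5]
opening: 0.249
```

Run:
```python
from h import *
i=grab_frame("scene"); crop("s",i,(300,180),120,100,6,"pics/s12.png")
al,_,_=st(); table(round(al)+np.arange(1,11)*8,90.3,134)
```

```text
pics/s12.png origin 240 130 scale 6
t 10.75 alpha 132.97 rho 89.92 z 134.1 Frad -8.2 Ftan(cw) 0.5 Fz -5.1 rot [-0.  -0.  -0.2] op 0.252
t 10.75 alpha 132.97 rho 89.92 z 134.1 Frad -8.2 Ftan(cw) 0.5 Fz -5.1 rot [-0.  -0.  -0.2] op 0.252
141 [0.1, 9.0, -8.9]
149 [0.2, 19.3, -16.1]
157 [0.2, 30.5, -21.8]
165 [0.2, 42.4, -25.9]
173 [0.3, 54.8, -28.4]
181 [0.3, 67.4, -29.0]
189 [0.4, 79.9, -27.9]
197 [0.4, 92.2, -25.1]
205 [0.5, 103.9, -20.6]
213 [0.5, 115.0, -14.5]
```

View pics/s12.png

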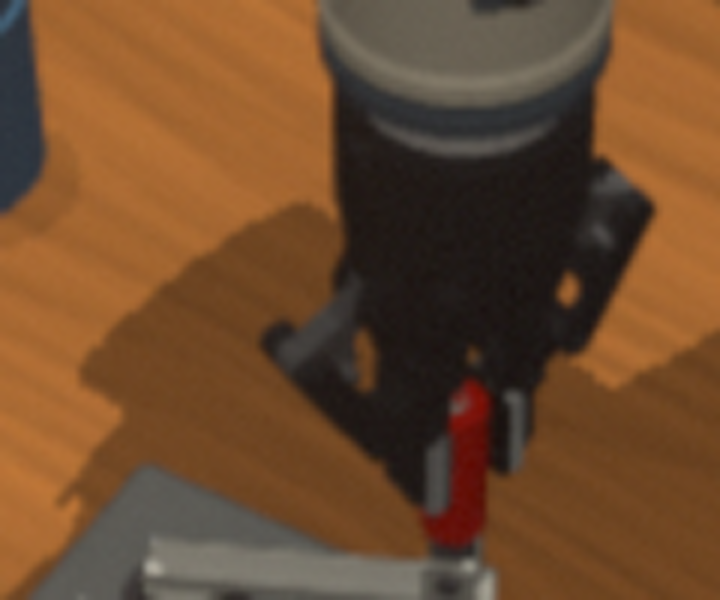

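Request:
drive_tool:
  rows: [0.3,9,-8.9,0,0,0,10,0.5,19.3,-16.1,0,0,0,10,0.6,30.5,-21.8,0,0,0,10,0.6,42.4,-25.9,0,0,0,10,0.6,54.8,-28.4,0,0,0,10,0.7,67.4,-29,0,0,0,10,0.8,79.9,-27.9,0,0,0,10,0.8,92.2,-25.1,0,0,0,10,0.9,103.9,-20.6,0,0,0,10,0.9,115,-14.5,0,0,0,10]

```text
clock: 12.0
eef_pos: [624.2, -14.0, 133.7]
tcp_rot: [0.927, 1.57, -0.907]
contact_force: [-3.0, -0.1, 6.8]
opening: 0.246
```

Run:
```python
from h import *
al,_,_=st(); table(round(al)+np.arange(1,8)*8,90.3,133.5)
```

```text
t 12.0 alpha 212.23 rho 90.07 z 133.7 Frad -2.3 Ftan(cw) -2.0 Fz 6.8 rot [-0.  0. -0.] op 0.246
t 12.0 alpha 212.23 rho 90.07 z 133.7 Frad -2.3 Ftan(cw) -2.0 Fz 6.8 rot [-0.  0. -0.] op 0.246
220 [0.2, 10.0, 7.0]
228 [0.2, 19.1, 15.8]
236 [0.2, 26.8, 25.7]
244 [0.2, 33.1, 36.6]
252 [0.3, 37.8, 48.3]
260 [0.3, 40.9, 60.5]
268 [0.3, 42.2, 73.0]
```

Request:
drive_tool:
  rows: [0,10.2,7.3,0,0,0,10,0,19.4,16.1,0,0,0,10,0,27.2,26,0,0,0,10,0,33.5,36.8,0,0,0,10,0,38.3,48.4,0,0,0,10,0,40.5,56,0,0,0,10,0,41,58.5,0,0,0,10]

```text
clock: 12.88
eef_pos: [648.3, -80.6, 133.9]
tcp_rot: [-1.771, 1.57, 2.677]
contact_force: [1.0, 2.0, 5.5]
opening: 0.246
```

Run:
```python
from h import *
i=grab_frame("scene"); crop("s",i,(300,240),160,120,5,"pics/s13.png")
i=grab_frame("top"); cv2.imwrite("pics/t13.png",i[:,:,::-1])
al,_,_=st(); table([264,267,270,273],90.6,134)
```

```text
pics/s13.png origin 220 180 scale 5
t 12.97 alpha 258.48 rho 90.53 z 134.0 Frad 0.7 Ftan(cw) -0.5 Fz 5.2 rot [-0. -0.  0.] op 0.25
t 12.97 alpha 258.48 rho 90.53 z 134.0 Frad 0.7 Ftan(cw) -0.5 Fz 5.2 rot [-0. -0.  0.] op 0.25
264 [-0.0, 1.4, 8.6]
267 [-0.0, 1.8, 13.3]
270 [-0.0, 1.9, 18.1]
273 [-0.0, 1.8, 22.8]
```

View pics/s13.png

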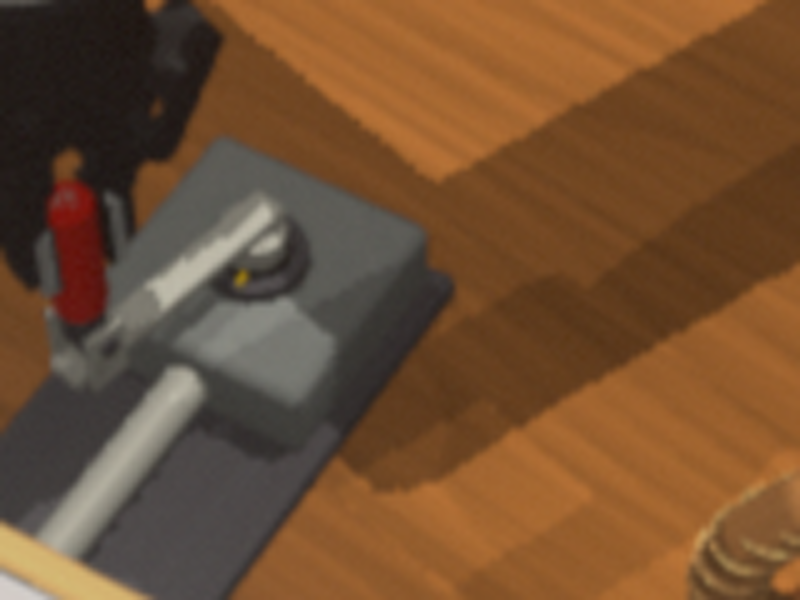

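View pics/t13.png

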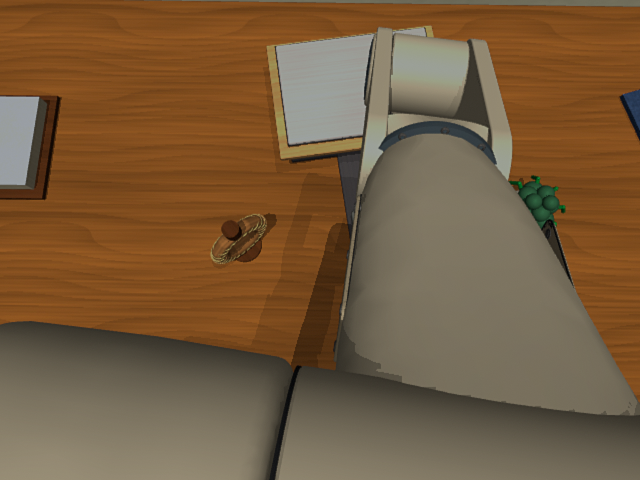

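The grip is upright at full image (235,219) to (236,243) and the yellow tick is visible near (268,235). The stop can start at about 269°, so I now wind in steps of about 6 mm and check the force after each.

Request:
drive_tool:
  rows: [0,0.8,4,0,0,0,10,0,1.6,8.6,0,0,0,10,0,1.6,8.6,0,0,0,10]

```text
clock: 13.35
eef_pos: [647.5, -89.6, 134.0]
tcp_rot: [-1.445, 1.57, 3.003]
contact_force: [0.2, 1.7, 4.1]
opening: 0.246
```

```bash
cat > n.py <<'E'
from h import *
al,_,_=st(); table(al+np.array([1.3,2.6,3.9]),90.8,134)
E
python3 n.py
```

```text
t 13.35 alpha 264.18 rho 90.67 z 134.0 Frad -0.1 Ftan(cw) -1.7 Fz 4.1 rot [-0.  0.  0.] op 0.246
t 13.35 alpha 264.18 rho 90.67 z 134.0 Frad -0.1 Ftan(cw) -1.7 Fz 4.1 rot [-0.  0.  0.] op 0.246
265.48280114314946 [-0.0, 0.3, 2.0]
266.78280114314947 [-0.0, 0.5, 4.1]
268.0828011431494 [-0.0, 0.5, 6.2]
```

Request:
drive_tool:
  rows: [0,0.3,2,0,0,0,10,0,0.5,4.1,0,0,0,10,0,0.5,6.2,0,0,0,10]

```text
clock: 13.72
eef_pos: [646.3, -95.9, 134.0]
tcp_rot: [-1.479, 1.57, 2.969]
contact_force: [0.1, 2.4, 4.2]
opening: 0.249
```

```bash
python3 n.py
```

```text
t 13.72 alpha 268.21 rho 90.76 z 134.0 Frad -0.4 Ftan(cw) -2.4 Fz 4.2 rot [-0.  0.  0.] op 0.249
t 13.72 alpha 268.21 rho 90.76 z 134.0 Frad -0.4 Ftan(cw) -2.4 Fz 4.2 rot [-0.  0.  0.] op 0.249
269.512312500262 [-0.0, 0.1, 2.1]
270.812312500262 [-0.0, 0.1, 4.1]
272.11231250026196 [-0.0, 0.0, 6.2]
```

Request:
drive_tool:
  rows: [0,0,2.1,0,0,0,10,0,-0.1,4.1,0,0,0,10,0,-0.3,6.2,0,0,0,10]

```text
clock: 14.1
eef_pos: [644.6, -101.9, 134.0]
tcp_rot: [-1.423, 1.571, 3.025]
contact_force: [1.9, 1.4, 4.0]
opening: 0.248
```

```bash
sed -i 's/90.8/91.3/' n.py; python3 n.py
```

```text
t 14.1 alpha 272.18 rho 90.69 z 134.0 Frad 1.4 Ftan(cw) -1.8 Fz 4.0 rot [-0.  0.  0.] op 0.248
t 14.1 alpha 272.18 rho 90.69 z 134.0 Frad 1.4 Ftan(cw) -1.8 Fz 4.0 rot [-0.  0.  0.] op 0.248
273.48440000382567 [0.0, 0.5, 2.1]
274.7844000038257 [0.0, 0.4, 4.2]
276.08440000382564 [0.0, 0.2, 6.2]
```

Request:
drive_tool:
  rows: [0,0.7,2.1,0,0,0,10,0,0.7,4.2,0,0,0,10,0,0.6,6.2,0,0,0,10]

```text
clock: 14.48
eef_pos: [643.0, -108.1, 133.8]
tcp_rot: [-1.553, 1.569, 2.896]
contact_force: [-0.6, 2.1, 4.4]
opening: 0.251
```

```bash
python3 n.py
```

```text
t 14.47 alpha 276.18 rho 91.18 z 133.8 Frad -1.3 Ftan(cw) -1.7 Fz 4.4 rot [-0.   0.   0.1] op 0.251
t 14.47 alpha 276.18 rho 91.18 z 133.8 Frad -1.3 Ftan(cw) -1.7 Fz 4.4 rot [-0.   0.   0.1] op 0.251
277.47852692590556 [-0.2, -0.1, 2.1]
278.77852692590557 [-0.2, -0.4, 4.1]
280.0785269259055 [-0.2, -0.8, 6.2]
```

Request:
drive_tool:
  rows: [0,0.1,2.1,0,0,0,10,0,-0.2,4.1,0,0,0,10,0,-0.5,6.2,0,0,0,10]

```text
clock: 14.85
eef_pos: [640.6, -114.0, 133.8]
tcp_rot: [-1.572, 1.569, 2.877]
contact_force: [-1.0, 2.6, 5.1]
opening: 0.247
```

```bash
python3 n.py
```

```text
t 14.85 alpha 280.15 rho 91.35 z 133.8 Frad -2.1 Ftan(cw) -1.9 Fz 5.1 rot [-0.  -0.   0.1] op 0.247
t 14.85 alpha 280.15 rho 91.35 z 133.8 Frad -2.1 Ftan(cw) -1.9 Fz 5.1 rot [-0.  -0.   0.1] op 0.247
281.4507473744347 [-0.2, -0.4, 2.0]
282.7507473744347 [-0.2, -0.9, 4.1]
284.05074737443465 [-0.2, -1.3, 6.1]
```

Request:
drive_tool:
  rows: [-0.3,-0.4,2,0,0,0,10,-0.5,-0.8,4.1,0,0,0,10,-0.5,-1.2,6.1,0,0,0,10]

```text
clock: 15.22
eef_pos: [637.6, -119.6, 134.0]
tcp_rot: [-1.558, 1.569, 2.89]
contact_force: [-0.3, 2.6, 0.9]
opening: 0.253
```

```bash
sed -i 's/134)/134.3)/' n.py; python3 n.py
```

```text
t 15.22 alpha 284.17 rho 91.26 z 134.0 Frad -1.6 Ftan(cw) -2.1 Fz 0.9 rot [-0.   0.   0.1] op 0.253
t 15.22 alpha 284.17 rho 91.26 z 134.0 Frad -1.6 Ftan(cw) -2.1 Fz 0.9 rot [-0.   0.   0.1] op 0.253
285.46823470602385 [-0.3, -0.5, 2.0]
286.76823470602386 [-0.3, -1.1, 4.0]
288.0682347060238 [-0.3, -1.7, 6.0]
```

Request:
drive_tool:
  rows: [0,-0.5,2,0,0,0,10,0,-1.1,4,0,0,0,10,0,-1.7,6,0,0,0,10]

```text
clock: 15.6
eef_pos: [634.3, -125.1, 133.9]
tcp_rot: [-1.567, 1.569, 2.881]
contact_force: [-1.2, 2.7, 1.0]
opening: 0.244
```

```bash
sed -i 's/134.3)/134)/' n.py; python3 n.py
```

```text
t 15.6 alpha 288.18 rho 91.3 z 133.9 Frad -2.5 Ftan(cw) -1.6 Fz 1.0 rot [-0.   0.   0.1] op 0.244
t 15.6 alpha 288.18 rho 91.3 z 133.9 Frad -2.5 Ftan(cw) -1.6 Fz 1.0 rot [-0.   0.   0.1] op 0.244
289.47940339414845 [-0.1, -0.7, 2.0]
290.77940339414846 [-0.1, -1.4, 3.9]
292.0794033941484 [-0.1, -2.1, 5.8]
```

Request:
drive_tool:
  rows: [0,-0.7,2,0,0,0,10,0,-1.4,3.9,0,0,0,10,0,-2.1,5.9,0,0,0,10]

```text
clock: 15.98
eef_pos: [630.7, -130.3, 134.0]
tcp_rot: [-1.58, 1.569, 2.868]
contact_force: [-0.4, 2.8, 2.3]
opening: 0.248
```

```bash
python3 n.py
```

```text
t 15.97 alpha 292.17 rho 91.38 z 134.0 Frad -2.0 Ftan(cw) -1.9 Fz 2.3 rot [-0.  -0.   0.1] op 0.248
t 15.97 alpha 292.17 rho 91.38 z 134.0 Frad -2.0 Ftan(cw) -1.9 Fz 2.3 rot [-0.  -0.   0.1] op 0.248
293.46673726226516 [-0.0, -0.9, 1.9]
294.76673726226517 [-0.0, -1.7, 3.8]
296.0667372622651 [-0.0, -2.6, 5.6]
```

Request:
drive_tool:
  rows: [0,-0.9,1.9,0,0,0,10,0,-1.7,3.8,0,0,0,10,0,-2.6,5.7,0,0,0,10]

```text
clock: 16.35
eef_pos: [626.7, -135.3, 134.0]
tcp_rot: [-1.586, 1.569, 2.861]
contact_force: [-0.1, 3.0, 2.5]
opening: 0.249
```

```bash
python3 n.py
```

```text
t 16.35 alpha 296.18 rho 91.41 z 134.0 Frad -2.1 Ftan(cw) -2.2 Fz 2.5 rot [-0.1 -0.   0.1] op 0.249
t 16.35 alpha 296.18 rho 91.41 z 134.0 Frad -2.1 Ftan(cw) -2.2 Fz 2.5 rot [-0.1 -0.   0.1] op 0.249
297.4844246036493 [-0.0, -1.0, 1.8]
298.7844246036493 [0.0, -2.0, 3.6]
300.08442460364927 [0.0, -3.0, 5.4]
```

Request:
drive_tool:
  rows: [0,-1,1.8,0,0,0,10,0,-2,3.6,0,0,0,10,0,-3,5.4,0,0,0,10]

```text
clock: 16.73
eef_pos: [622.4, -139.9, 134.0]
tcp_rot: [-1.572, 1.569, 2.876]
contact_force: [1.0, 1.8, 0.7]
opening: 0.251
```

```bash
python3 n.py
```

```text
t 16.73 alpha 300.12 rho 91.36 z 134.0 Frad -0.6 Ftan(cw) -2.0 Fz 0.7 rot [-0.  -0.   0.1] op 0.251
t 16.73 alpha 300.12 rho 91.36 z 134.0 Frad -0.6 Ftan(cw) -2.0 Fz 0.7 rot [-0.  -0.   0.1] op 0.251
301.422730554025 [-0.0, -1.1, 1.7]
302.722730554025 [-0.0, -2.2, 3.5]
304.022730554025 [0.0, -3.3, 5.2]
```

Request:
drive_tool:
  rows: [0,-1,1.9,0,0,0,10,0,-2.1,3.7,0,0,0,10,0,-3.2,5.4,0,0,0,10]

```text
clock: 17.1
eef_pos: [617.8, -144.3, 134.0]
tcp_rot: [-1.601, 1.569, 2.847]
contact_force: [0.4, 2.3, 2.2]
opening: 0.249
```

```bash
sed -i 's/91.3/91.6/' n.py; python3 n.py
```

```text
t 17.1 alpha 304.14 rho 91.51 z 134.0 Frad -1.5 Ftan(cw) -1.8 Fz 2.2 rot [-0.1 -0.   0.1] op 0.249
t 17.1 alpha 304.14 rho 91.51 z 134.0 Frad -1.5 Ftan(cw) -1.8 Fz 2.2 rot [-0.1 -0.   0.1] op 0.249
305.4358005597353 [0.0, -1.1, 1.8]
306.7358005597353 [0.0, -2.3, 3.4]
308.03580055973526 [0.0, -3.6, 5.1]
```

Request:
drive_tool:
  rows: [0,-1.1,1.8,0,0,0,10,0,-2.3,3.4,0,0,0,10,0,-3.6,5.1,0,0,0,10]

```text
clock: 17.48
eef_pos: [612.8, -148.3, 134.0]
tcp_rot: [-1.597, 1.569, 2.851]
contact_force: [0.7, 2.3, 1.7]
opening: 0.249
```

```bash
python3 n.py
```

```text
t 17.48 alpha 308.13 rho 91.54 z 134.0 Frad -1.4 Ftan(cw) -2.0 Fz 1.7 rot [-0.  -0.   0.1] op 0.249
t 17.48 alpha 308.13 rho 91.54 z 134.0 Frad -1.4 Ftan(cw) -2.0 Fz 1.7 rot [-0.  -0.   0.1] op 0.249
309.42804128449546 [-0.0, -1.3, 1.7]
310.7280412844955 [-0.0, -2.6, 3.3]
312.02804128449543 [-0.0, -4.0, 4.8]
```

Request:
drive_tool:
  rows: [0,-1.3,1.7,0,0,0,10,0,-2.6,3.3,0,0,0,10,0,-4,4.8,0,0,0,10]

```text
clock: 17.85
eef_pos: [607.6, -152.0, 134.0]
tcp_rot: [-1.61, 1.569, 2.838]
contact_force: [0.3, 3.3, 1.4]
opening: 0.245
```

```bash
python3 n.py
```

```text
t 17.85 alpha 312.1 rho 91.61 z 134.0 Frad -2.6 Ftan(cw) -2.0 Fz 1.4 rot [-0.  -0.   0.1] op 0.245
t 17.85 alpha 312.1 rho 91.61 z 134.0 Frad -2.6 Ftan(cw) -2.0 Fz 1.4 rot [-0.  -0.   0.1] op 0.245
313.400973104416 [0.0, -1.4, 1.5]
314.700973104416 [0.0, -2.9, 3.0]
316.00097310441595 [0.0, -4.3, 4.5]
```

Request:
drive_tool:
  rows: [0,-1.4,1.5,0,0,0,10,0,-2.9,3,0,0,0,10,0,-4.3,4.5,0,0,0,10]

```text
clock: 18.23
eef_pos: [602.2, -155.3, 134.0]
tcp_rot: [-1.634, 1.569, 2.814]
contact_force: [0.7, 3.3, 0.8]
opening: 0.247
```

```bash
python3 n.py
```

```text
t 18.23 alpha 316.08 rho 91.62 z 134.0 Frad -2.6 Ftan(cw) -2.2 Fz 0.8 rot [-0.  -0.   0.1] op 0.247
t 18.23 alpha 316.08 rho 91.62 z 134.0 Frad -2.6 Ftan(cw) -2.2 Fz 0.8 rot [-0.  -0.   0.1] op 0.247
317.37884868173404 [-0.0, -1.5, 1.4]
318.67884868173405 [-0.0, -3.1, 2.8]
319.978848681734 [-0.0, -4.6, 4.2]
```

Request:
drive_tool:
  rows: [0,-1.5,1.4,0,0,0,10,0,-3.1,2.8,0,0,0,10,0,-4.6,4.2,0,0,0,10]

```text
clock: 18.6
eef_pos: [596.5, -158.2, 134.0]
tcp_rot: [-1.636, 1.569, 2.812]
contact_force: [0.1, 2.0, 1.6]
opening: 0.245
```

```bash
python3 n.py
```

```text
t 18.6 alpha 320.05 rho 91.66 z 134.0 Frad -1.8 Ftan(cw) -1.0 Fz 1.6 rot [-0.  -0.   0.1] op 0.245
t 18.6 alpha 320.05 rho 91.66 z 134.0 Frad -1.8 Ftan(cw) -1.0 Fz 1.6 rot [-0.  -0.   0.1] op 0.245
321.35091242589556 [0.0, -1.6, 1.3]
322.65091242589557 [0.0, -3.3, 2.5]
323.9509124258955 [0.0, -5.0, 3.8]
```

Request:
drive_tool:
  rows: [0,-1.6,1.3,0,0,0,10,0,-3.3,2.5,0,0,0,10,0,-5,3.8,0,0,0,10]

```text
clock: 18.98
eef_pos: [590.6, -160.7, 134.0]
tcp_rot: [-1.601, 1.569, 2.847]
contact_force: [2.0, 2.7, 0.6]
opening: 0.248
```

```bash
python3 n.py
```

```text
t 18.98 alpha 324.05 rho 91.65 z 134.0 Frad -1.9 Ftan(cw) -2.8 Fz 0.6 rot [-0.  -0.   0.1] op 0.248
t 18.98 alpha 324.05 rho 91.65 z 134.0 Frad -1.9 Ftan(cw) -2.8 Fz 0.6 rot [-0.  -0.   0.1] op 0.248
325.3534883458548 [0.0, -1.7, 1.2]
326.65348834585484 [0.0, -3.4, 2.3]
327.9534883458548 [0.0, -5.2, 3.4]
```

Request:
drive_tool:
  rows: [0,-1.7,1.2,0,0,0,10,0,-3.4,2.3,0,0,0,10,0,-5.2,3.4,0,0,0,10]

```text
clock: 19.35
eef_pos: [584.6, -162.6, 134.0]
tcp_rot: [-1.599, 1.569, 2.849]
contact_force: [1.3, 2.8, 1.2]
opening: 0.248
```

```bash
python3 n.py
```

```text
t 19.35 alpha 328.0 rho 91.6 z 134.0 Frad -2.3 Ftan(cw) -2.0 Fz 1.2 rot [-0.1 -0.   0.1] op 0.248
t 19.35 alpha 328.0 rho 91.6 z 134.0 Frad -2.3 Ftan(cw) -2.0 Fz 1.2 rot [-0.1 -0.   0.1] op 0.248
329.3009032908418 [0.0, -1.8, 1.1]
330.6009032908418 [0.0, -3.6, 2.1]
331.90090329084177 [0.0, -5.4, 3.1]
```

Request:
drive_tool:
  rows: [0,-1.8,1.1,0,0,0,10,0,-3.6,2.1,0,0,0,10,0,-5.4,3.1,0,0,0,10]

```text
clock: 19.73
eef_pos: [578.5, -164.3, 134.0]
tcp_rot: [-1.56, 1.569, 2.889]
contact_force: [1.4, 1.7, 0.0]
opening: 0.248
```

```bash
python3 n.py
```

```text
t 19.73 alpha 331.97 rho 91.59 z 134.0 Frad -1.4 Ftan(cw) -1.7 Fz 0.0 rot [-0.   0.   0.1] op 0.248
t 19.73 alpha 331.97 rho 91.59 z 134.0 Frad -1.4 Ftan(cw) -1.7 Fz 0.0 rot [-0.   0.   0.1] op 0.248
333.2685776812777 [0.0, -1.8, 1.0]
334.5685776812777 [0.0, -3.7, 1.9]
335.86857768127766 [0.0, -5.6, 2.7]
```

Request:
drive_tool:
  rows: [0,-1.8,1,0,0,0,10,0,-3.7,1.9,0,0,0,10,0,-5.6,2.7,0,0,0,10]

```text
clock: 20.1
eef_pos: [572.3, -165.5, 134.1]
tcp_rot: [-1.554, 1.569, 2.894]
contact_force: [1.5, 2.4, -0.7]
opening: 0.249
```

```bash
python3 n.py
```

```text
t 20.1 alpha 335.91 rho 91.6 z 134.1 Frad -2.2 Ftan(cw) -1.9 Fz -0.7 rot [-0.   0.   0.1] op 0.249
t 20.1 alpha 335.91 rho 91.6 z 134.1 Frad -2.2 Ftan(cw) -1.9 Fz -0.7 rot [-0.   0.   0.1] op 0.249
337.2143393774223 [0.1, -1.9, 0.8]
338.5143393774223 [0.1, -3.8, 1.6]
339.81433937742224 [0.1, -5.8, 2.4]
```

Request:
drive_tool:
  rows: [0,-1.9,0.8,0,0,0,10,0,-3.8,1.6,0,0,0,10,0,-5.8,2.4,0,0,0,10]

```text
clock: 20.48
eef_pos: [565.9, -166.3, 134.0]
tcp_rot: [-1.571, 1.569, 2.877]
contact_force: [2.1, 2.9, -0.8]
opening: 0.252
```

```bash
python3 n.py
```

```text
t 20.48 alpha 339.95 rho 91.61 z 134.0 Frad -2.7 Ftan(cw) -2.3 Fz -0.8 rot [-0.  -0.   0.1] op 0.252
t 20.48 alpha 339.95 rho 91.61 z 134.0 Frad -2.7 Ftan(cw) -2.3 Fz -0.8 rot [-0.  -0.   0.1] op 0.252
341.2513098025366 [0.0, -2.0, 0.7]
342.5513098025366 [0.0, -3.9, 1.3]
343.85130980253655 [0.0, -5.9, 1.9]
```

Request:
drive_tool:
  rows: [0,-2,0.7,0,0,0,10,0,-3.9,1.3,0,0,0,10,0,-5.9,1.9,0,0,0,10]

```text
clock: 20.85
eef_pos: [559.9, -166.6, 134.1]
tcp_rot: [-1.676, 1.57, 2.771]
contact_force: [4.0, 2.7, -1.6]
opening: 0.25
```

```bash
python3 n.py
```

```text
t 20.85 alpha 343.73 rho 91.63 z 134.1 Frad -2.6 Ftan(cw) -4.1 Fz -1.6 rot [-0.1 -0.   0. ] op 0.25
t 20.85 alpha 343.73 rho 91.63 z 134.1 Frad -2.6 Ftan(cw) -4.1 Fz -1.6 rot [-0.1 -0.   0. ] op 0.25
345.0310906639601 [0.1, -2.0, 0.5]
346.3310906639601 [0.1, -4.0, 1.1]
347.63109066396004 [0.1, -6.0, 1.5]
```

The tangential force rose to 4.1 N, possibly the stop. I take smaller steps.

Request:
drive_tool:
  rows: [0,-1,0.3,0,0,0,10,0,-2,0.5,0,0,0,10]

```text
clock: 21.1
eef_pos: [558.8, -166.6, 134.3]
tcp_rot: [1.937, 1.569, 0.102]
contact_force: [6.4, 2.5, -3.7]
opening: 0.25
```

```bash
python3 n.py
```

```text
t 21.1 alpha 344.43 rho 91.57 z 134.3 Frad -2.4 Ftan(cw) -6.4 Fz -3.7 rot [-0.1 -0.  -0.1] op 0.25
t 21.1 alpha 344.43 rho 91.57 z 134.3 Frad -2.4 Ftan(cw) -6.4 Fz -3.7 rot [-0.1 -0.  -0.1] op 0.25
345.729835941447 [0.3, -2.0, 0.6]
347.029835941447 [0.3, -4.0, 1.1]
348.32983594144696 [0.3, -6.1, 1.5]
```

That is the stop, at about 344°. I increase the push gradually.

Request:
drive_tool:
  rows: [0.2,-1,0.3,0,0,0,10,0.2,-2,0.6,0,0,0,10,0.2,-3,0.8,0,0,0,10]

```text
clock: 21.48
eef_pos: [557.3, -166.6, 134.3]
tcp_rot: [1.811, 1.566, -0.024]
contact_force: [8.6, 2.8, -6.0]
opening: 0.246
```

```bash
python3 n.py
```

```text
t 21.48 alpha 345.33 rho 91.56 z 134.3 Frad -2.9 Ftan(cw) -8.6 Fz -6.0 rot [-0.1 -0.1 -0.3] op 0.246
t 21.48 alpha 345.33 rho 91.56 z 134.3 Frad -2.9 Ftan(cw) -8.6 Fz -6.0 rot [-0.1 -0.1 -0.3] op 0.246
346.63317339629737 [0.3, -2.0, 0.5]
347.9331733962974 [0.3, -4.0, 1.0]
349.23317339629733 [0.2, -6.1, 1.4]
```

Request:
drive_tool:
  rows: [0.5,-1.7,0.5,0,0,-0.3,10,0.5,-3.3,0.8,0,0,-0.3,10,0.5,-5,1.2,0,0,-0.3,10,0.5,-5,1.2,0,0,-0.3,10]

```text
clock: 21.98
eef_pos: [555.4, -166.5, 134.4]
tcp_rot: [1.912, 1.564, 0.076]
contact_force: [14.1, 3.2, -7.9]
opening: 0.246
```

```bash
python3 n.py
```

```text
t 21.98 alpha 346.53 rho 91.58 z 134.4 Frad -3.6 Ftan(cw) -14.0 Fz -7.9 rot [-0.1 -0.1 -0.4] op 0.246
t 21.98 alpha 346.53 rho 91.58 z 134.4 Frad -3.6 Ftan(cw) -14.0 Fz -7.9 rot [-0.1 -0.1 -0.4] op 0.246
347.8335393604216 [0.4, -2.0, 0.5]
349.1335393604216 [0.4, -4.1, 0.9]
350.43353936042155 [0.4, -6.1, 1.3]
```

14 N. I lean there for a moment with a touch more.

Request:
drive_tool:
  rows: [0.4,-3.5,0.8,0,0,-0.4,10,0.4,-3.5,0.8,0,0,-0.4,10,0.4,-3.5,0.8,0,0,-0.4,10,0.4,-3.5,0.8,0,0,-0.4,10]

```text
clock: 22.48
eef_pos: [555.2, -166.6, 134.5]
tcp_rot: [2.073, 1.564, 0.237]
contact_force: [13.8, 4.6, -8.4]
opening: 0.251
```

```bash
python3 n.py
```

```text
t 22.48 alpha 346.68 rho 91.59 z 134.5 Frad -5.0 Ftan(cw) -13.6 Fz -8.4 rot [-0.1 -0.2 -0.3] op 0.251
t 22.48 alpha 346.68 rho 91.59 z 134.5 Frad -5.0 Ftan(cw) -13.6 Fz -8.4 rot [-0.1 -0.2 -0.3] op 0.251
347.9798181608089 [0.5, -2.0, 0.5]
349.27981816080893 [0.5, -4.1, 0.9]
350.5798181608089 [0.4, -6.1, 1.2]
```

Request:
drive_tool:
  rows: [0.8,-4,0.8,0,0,-0.3,10,0.8,-4.2,0.8,0,0,-0.3,10,0.8,-4.2,0.8,0,0,-0.3,10,0.8,-4.2,0.8,0,0,-0.3,10,0.8,-4.2,0.8,0,0,-0.3,10,0.8,-4.2,0.8,0,0,-0.3,10]

```text
clock: 23.22
eef_pos: [554.7, -166.5, 134.4]
tcp_rot: [2.044, 1.561, 0.207]
contact_force: [14.4, 2.8, -7.4]
opening: 0.248
```

```bash
python3 - <<'E'
from h import *
i=grab_frame("scene"); crop("s",i,(260,190),140,110,5,"pics/s20.png")
E
python3 n.py
```

```text
pics/s20.png origin 190 135 scale 5
t 23.27 alpha 347.0 rho 91.56 z 134.4 Frad -4.2 Ftan(cw) -14.6 Fz -7.6 rot [-0.1 -0.2 -0.5] op 0.249
t 23.27 alpha 347.0 rho 91.56 z 134.4 Frad -4.2 Ftan(cw) -14.6 Fz -7.6 rot [-0.1 -0.2 -0.5] op 0.249
348.2956206133989 [0.4, -2.0, 0.5]
349.5956206133989 [0.4, -4.1, 0.9]
350.8956206133989 [0.4, -6.1, 1.2]
```

View pics/s20.png

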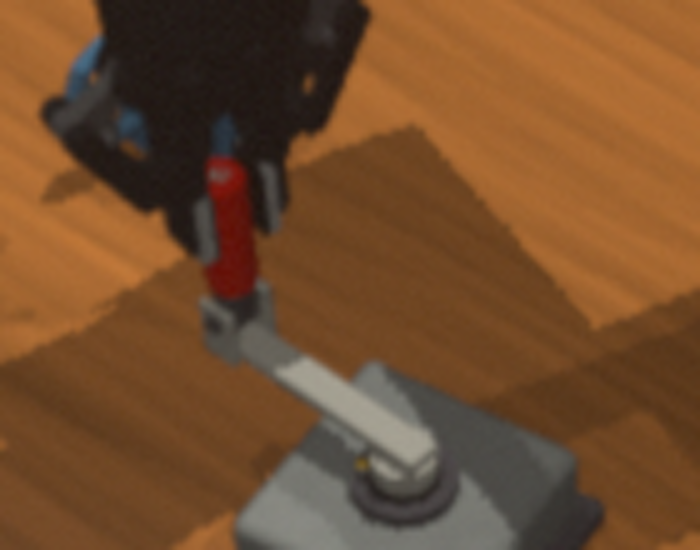

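Request:
drive_tool:
  rows: [0.8,-4.7,0.9,0,0,-0.5,10,0.8,-4.7,0.9,0,0,-0.5,10,0.8,-4.7,0.9,0,0,-0.5,10,0.8,-4.7,0.9,0,0,-0.5,10,0.8,-4.7,0.9,0,0,-0.5,10,0.8,-4.7,0.9,0,0,-0.5,10]

```text
clock: 24.02
eef_pos: [554.1, -166.5, 134.4]
tcp_rot: [2.144, 1.561, 0.307]
contact_force: [15.8, 2.6, -8.1]
opening: 0.25
```

```bash
python3 n.py
```

```text
t 24.02 alpha 347.37 rho 91.58 z 134.4 Frad -3.2 Ftan(cw) -15.7 Fz -8.1 rot [-0.1 -0.3 -0.5] op 0.25
t 24.02 alpha 347.37 rho 91.58 z 134.4 Frad -3.2 Ftan(cw) -15.7 Fz -8.1 rot [-0.1 -0.3 -0.5] op 0.25
348.66696885281 [0.4, -2.0, 0.5]
349.96696885281 [0.4, -4.1, 0.9]
351.26696885280995 [0.4, -6.1, 1.2]
```

Leaned at 14.6–15.7 N for over a second. Next I ease off about 3.5 mm, short of the unloaded position so it isn't wound back, then check upright before opening.

Request:
drive_tool:
  rows: [0.3,0,0,0,0,-0.3,10,0.3,2,-0.3,0,0,-0.3,10,0.3,3.5,-0.7,0,0,-0.3,10,0.3,3.5,-0.7,0,0,-0.3,10]

```text
clock: 24.52
eef_pos: [558.6, -166.7, 134.2]
tcp_rot: [2.441, 1.563, 0.604]
contact_force: [6.1, 3.5, -3.2]
opening: 0.25
```

```bash
python3 n.py
```

```text
t 24.52 alpha 344.5 rho 91.67 z 134.2 Frad -3.5 Ftan(cw) -6.1 Fz -3.2 rot [-0.1 -0.3 -0.3] op 0.25
t 24.52 alpha 344.5 rho 91.67 z 134.2 Frad -3.5 Ftan(cw) -6.1 Fz -3.2 rot [-0.1 -0.3 -0.3] op 0.25
345.79596551844924 [0.2, -2.0, 0.5]
347.09596551844925 [0.2, -4.0, 1.0]
348.3959655184492 [0.2, -6.1, 1.4]
```

Request:
drive_tool:
  rows: [0.2,0.6,0.9,0,1,-0.3,10,0.2,0.8,1.8,0,2,-0.7,10,0.2,0.8,2,0,2.3,-0.7,10,0.2,0.8,2,0,2.3,-0.7,10]

```text
clock: 25.02
eef_pos: [559.2, -167.9, 133.7]
tcp_rot: [-2.989, 1.523, 1.457]
contact_force: [5.5, 8.7, -3.9]
opening: 0.246
```

```bash
python3 n.py
```

```text
t 25.02 alpha 344.16 rho 92.92 z 133.7 Frad -8.7 Ftan(cw) -5.6 Fz -3.9 rot [-0.1 -2.7  0.4] op 0.246
t 25.02 alpha 344.16 rho 92.92 z 133.7 Frad -8.7 Ftan(cw) -5.6 Fz -3.9 rot [-0.1 -2.7  0.4] op 0.246
345.4627423729595 [-0.2, -2.4, -0.7]
346.7627423729595 [-0.2, -4.4, -0.2]
348.06274237295946 [-0.2, -6.4, 0.2]
```

Now I release, opening the fingers in place and taking a picture before backing off upward.

Request:
drive_tool:
  rows: [0,0,0,0,0,0,25,0,0,0,0,0,0,40,0,0,0,0,0,0,60,0,0,0,0,0,0,60]
  newtons: 20

```text
clock: 25.52
eef_pos: [558.9, -168.1, 133.7]
tcp_rot: [-2.978, 1.523, 1.468]
contact_force: [0.3, -0.5, -0.1]
opening: 0.6
```

```bash
python3 n.py
python3 - <<'E'
from h import *
i=grab_frame("scene"); crop("s",i,(255,185),100,80,8,"pics/s21.png")
al=np.radians(343.5); ph=HA-al; er=np.array([np.cos(ph),np.sin(ph),0]); hin=np.array([*(S+90*er[:2]),94])
print(shift([0,0,0],Rdown())[1])
for tau in(0,.05,.1):
    print(tau,[np.round((proj("scene",hin+k*(np.array([0,0,np.cos(tau)])-er*np.sin(tau)))-[205,145])*8) for k in(76,16,0)])
E
```

```text
t 25.52 alpha 344.37 rho 93.1 z 133.7 Frad 0.5 Ftan(cw) -0.3 Fz -0.1 rot [-0.1 -2.7  0.4] op 0.6
t 25.52 alpha 344.37 rho 93.1 z 133.7 Frad 0.5 Ftan(cw) -0.3 Fz -0.1 rot [-0.1 -2.7  0.4] op 0.6
345.6671235238008 [-0.3, -2.4, -0.9]
346.9671235238008 [-0.3, -4.4, -0.4]
348.26712352380076 [-0.3, -6.5, 0.0]
pics/s21.png origin 205 145 scale 8
[-0.1 -2.7  0.4]
0 [array([218., 207.]), array([242., 373.]), array([248., 416.])]
0.05 [array([229., 215.]), array([244., 375.]), array([248., 416.])]
0.1 [array([241., 222.]), array([246., 377.]), array([248., 416.])]
```

View pics/s21.png

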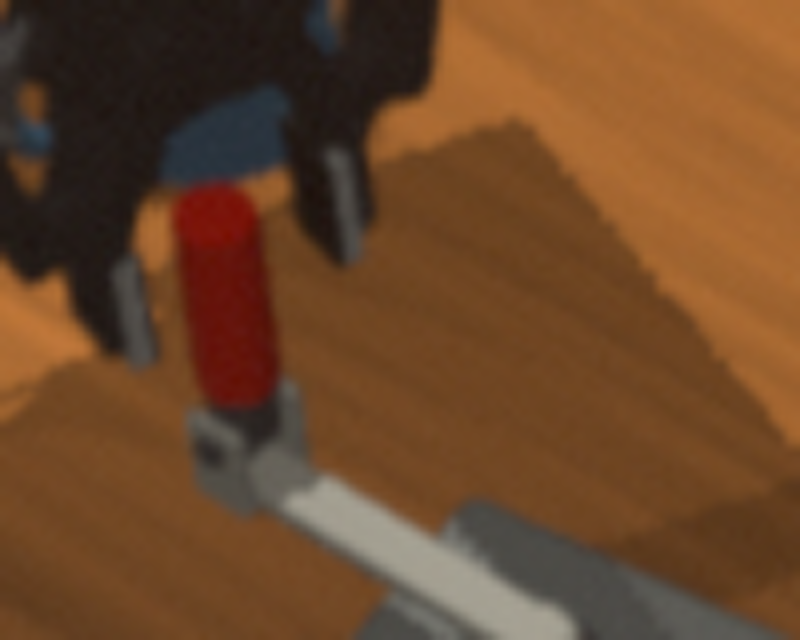

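The grip stands upright and free: its disc centre at crop (216,213) compares with the predicted (218,207). I retreat straight up, then aside for a clear last view.

Request:
drive_tool:
  rows: [-15,1,0,0,0,0,60,-40,1,0,0,0,0,60,-80,1,0,0,0,0,60,-120,1,0,0,0,0,60,-150,1,0,0,0,0,60,-150,-50,30,0,0,0,60,-150,-100,60,0,0,0,60,-150,-150,100,0,0,0,60,-150,-190,140,0,0,0,60,-150,-190,140,0,0,0,60]

```text
clock: 26.82
eef_pos: [335.3, -261.5, 279.4]
tcp_rot: [-2.987, 1.524, 1.455]
contact_force: [0.5, 0.8, 0.5]
opening: 0.598
```

Run:
```python
from h import *
info()
i=grab_frame("scene"); cv2.imwrite("pics/s22.png",i[:,:,::-1]); crop("s",i,(255,190),100,80,8,"pics/s22c.png")
i=grab_frame("top"); cv2.imwrite("pics/t22.png",i[:,:,::-1])
```

```text
t 26.825 p [ 335.3 -261.5  279.4] F [0.5 0.8 0.5] op 0.598 q [-0.7  -0.    1.96  0.04  1.21 -0.44]
pics/s22c.png origin 205 150 scale 8
```

View pics/s22.png

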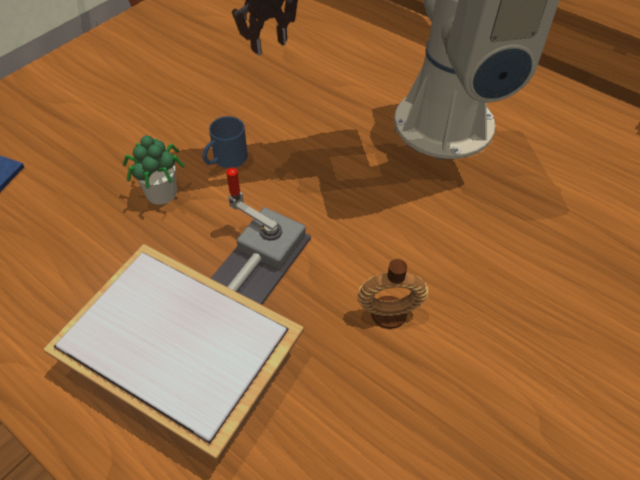

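View pics/s22c.png

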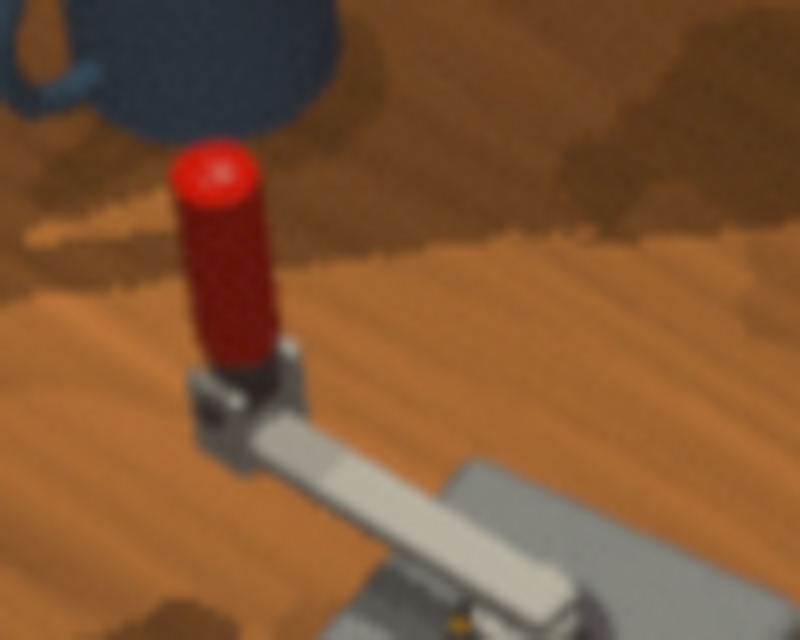

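View pics/t22.png

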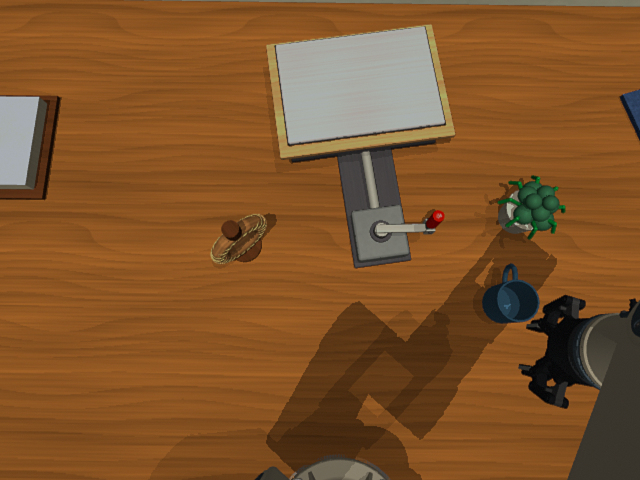

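Run:
```python
from h import *
t=cv2.imread("pics/top0.png"),cv2.imread("pics/t22.png")
crop("t",t[1][:,:,::-1],(410,225),100,80,8,"pics/t22c.png")
crop("t",np.ascontiguousarray(t[1][:,:,::-1]),(440,140),60,50,8,"pics/p1.png")
s0=cv2.imread("pics/scene0.png");s=cv2.imread("pics/s22.png")
crop("s",s[:,:,::-1],(150,260),60,50,8,"pics/p2.png")
def tri(a,b):
    (o1,d1),(o2,d2)=ray("top",a),ray("scene",b); k=np.linalg.lstsq(np.c_[d1,-d2],o2-o1,rcond=None)[0]; return (o1+k[0]*d1+o2+k[1]*d2)/2, np.linalg.norm(o1+k[0]*d1-o2-k[1]*d2)
# laptop (white-grey) corner shift / disc
def bright(im): 
    im=im[:,:,::-1].astype(int); return ((im[:,:,0]>190)&(im[:,:,1]<90)&(im[:,:,2]<90)).astype(np.uint8)
for n,im in(("top",t[1]),("scene",s)):
    m=bright(im); nn,l,stt,c=cv2.connectedComponentsWithStats(m); j=1+np.argmax(stt[1:,4]); print(n,c[j],stt[j])
# platform vertical motion via phase correlation of laptop region
for n,a,b,box in(("top",t[0],t[1],(270,20,180,150)),("scene",s0,s,(45,240,260,225))):
    x,y,w,h=box; g=lambda q:np.float32(cv2.cvtColor(q,cv2.COLOR_BGR2GRAY)[y:y+h,x:x+w]); print(n,cv2.phaseCorrelate(g(a),g(b),cv2.createHanningWindow((w,h),cv2.CV_32F)))
pc=np.array([557,-75,0])+0; d=np.array([.99,.15,0]); c=np.array([557,-75,0])+d*(170+130)
for n in("top","scene"): print(n,"px for +14.3mm",proj(n,c+[0,0,85])-proj(n,c+[0,0,70.7]))
```

```text
pics/t22c.png origin 360 185 scale 8
pics/p1.png origin 410 115 scale 8
pics/p2.png origin 120 235 scale 8Traceback (most recent call last):
  File "<stdin>", line 13, in <module>
    return _wrapfunc(a, 'argmax', axis=axis, out=out, **kwds)
    return bound(*args, **kwds)
ValueError: attempt to get argmax of an empty sequence
```

View pics/t22c.png

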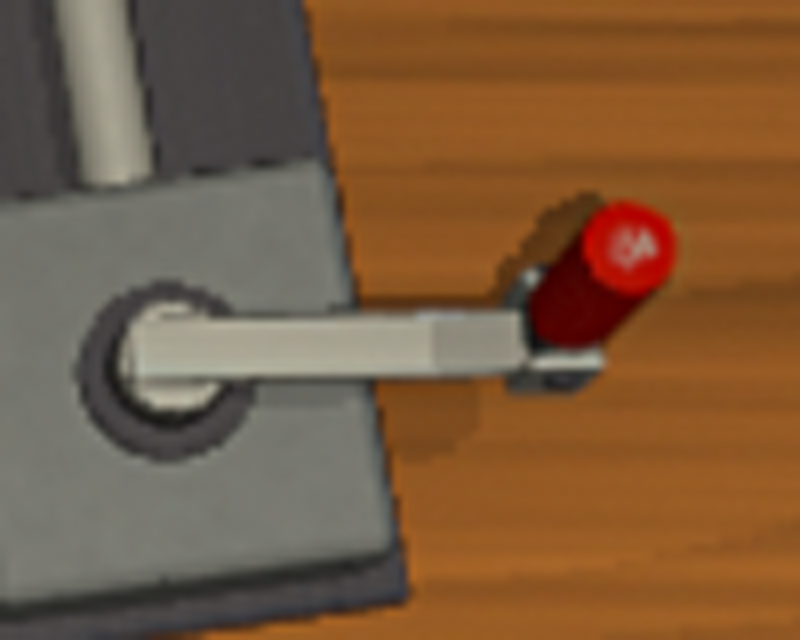

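View pics/p1.png

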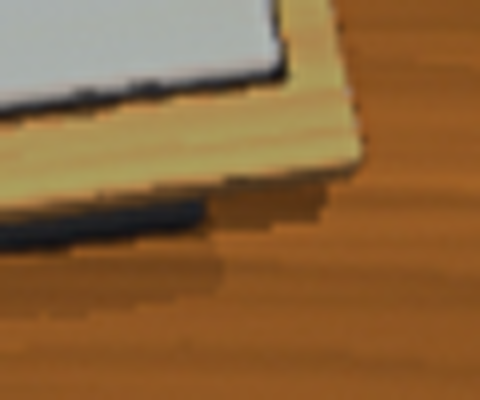

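View pics/p2.png

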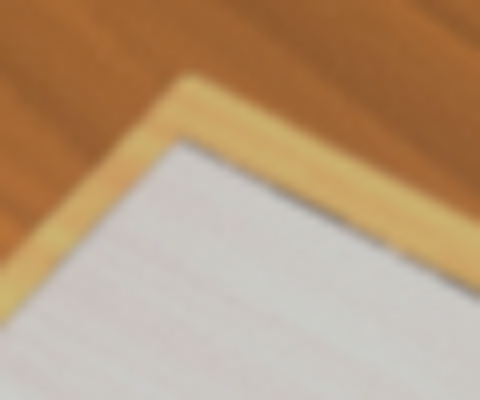

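Run:
```python
from h import *
def tri(a,b):
    (o1,d1),(o2,d2)=ray("top",a),ray("scene",b); k=np.linalg.lstsq(np.c_[d1,-d2],o2-o1,rcond=None)[0]; return np.round((o1+k[0]*d1+o2+k[1]*d2)/2,1), round(np.linalg.norm(o1+k[0]*d1-o2-k[1]*d2),1)
tip=tri((438.1,215.4),(231.9,171.4)); print("tip",tip)
print("platform corner z",tri((454.7,134.6),(143.1,244)))
# hinge from crank: arm direction in top view at z=80: end of arm / lugs centre
a=onz("top",np.array([360,185])+np.array([555,325])/8-.4,98); print("lugs mid",a)
d=tip[0][:2]-S; print("tip radius",np.hypot(*d),"angle",np.degrees(np.arctan2(d[1],d[0])), "exp", -105.1-343.7+360)
g=lambda f:np.float32(cv2.imread(f,0))
for n,f0,f1,(x,y,w,h) in(("top","top0","t22",(270,20,180,150)),("scene","scene0","s22",(45,240,260,225))):
    print(n,cv2.phaseCorrelate(g(f"pics/{f0}.png")[y:y+h,x:x+w],g(f"pics/{f1}.png")[y:y+h,x:x+w],cv2.createHanningWindow((w,h),cv2.CV_32F)))
c=np.array([557,-75,0])+np.array([.99,.15,0])*300
for n in("top","scene"): print(n,"px for +14.3mm",proj(n,c+[0,0,85])-proj(n,c+[0,0,70.7]))
for n,f0,f1,bx in(("vase","top0","t22",(195,195,90,80)),("plant","top0","t22",(495,170,75,70)),("mug","top0","t22",(478,255,40,70))):
    x,y,w,h=bx; print(n,cv2.phaseCorrelate(g(f"pics/{f0}.png")[y:y+h,x:x+w],g(f"pics/{f1}.png")[y:y+h,x:x+w],cv2.createHanningWindow((w,h),cv2.CV_32F)))
```

```text
tip (array([ 560.6, -166.2,  168.3]), np.float64(0.8))
platform corner z (array([ 754.3, -227.2,   83.1]), np.float64(0.1))
lugs mid [ 559.59863619 -165.14256315   98.        ]
tip radius 91.23705387615274 angle -88.36700999772705 exp -88.79999999999995
top ((0.21383280896927204, -2.617805817459285), 0.7165126106827348)
scene ((-1.1782253214541072, -2.539547339922123), 0.6297411858201517)
top px for +14.3mm [ 0.43651179 -3.49101221]
scene px for +14.3mm [-1.43830385 -3.95291161]
vase ((-0.0026015222401909455, -0.016391556274832908), 1.001763456132677)
plant ((0.49500245689176836, -0.07438654294359992), 0.950893880173012)
mug ((0.17646807244946672, -0.03892941153304719), 0.7274452057149675)
```

The grip is upright and the objects have not moved. The platform triangulates at about 83 mm rather than 87, so I run the same corner measurement on the first pictures to check for bias.

Run:
```python
from h import *
t=cv2.imread("pics/top0.png")[:,:,::-1];s=cv2.imread("pics/scene0.png")[:,:,::-1]
crop("t",t,(440,140),60,50,8,"pics/q1.png"); crop("s",s,(150,260),60,50,8,"pics/q2.png")
```

```text
pics/q1.png origin 410 115 scale 8
pics/q2.png origin 120 235 scale 8
```

View pics/q1.png

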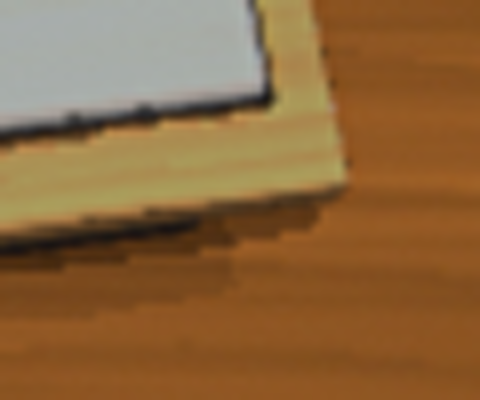

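View pics/q2.png

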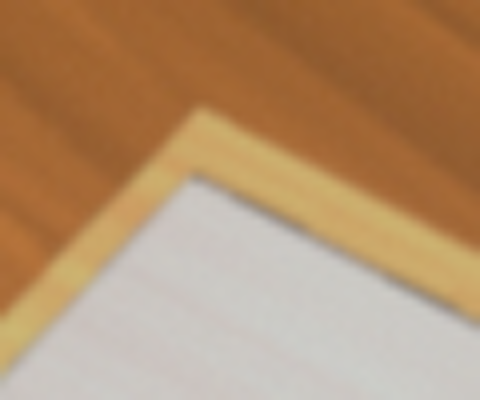

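Run:
```python
from h import *
def tri(a,b):
    a=np.array([410,115])+np.array(a)/8-.4; b=np.array([120,235])+np.array(b)/8-.4
    (o1,d1),(o2,d2)=ray("top",a),ray("scene",b); k=np.linalg.lstsq(np.c_[d1,-d2],o2-o1,rcond=None)[0]; return np.round((o1+k[0]*d1+o2+k[1]*d2)/2,1)
print("plat",tri((345,182),(200,108)),tri((361,157),(188,75)))
print("laptop",tri((270,100),(193,175)),tri((285,77),(178,138)))
print(r.sense()["clock"],r.sense()["contact_force"])
```

```text
plat [ 754.3 -226.8   70. ] [ 754.7 -226.9   83.9]
laptop [ 772.2 -205.7   79.9] [ 772.  -206.3   94. ]
26.925 [ 0.46539314 -0.06751532 -0.26564801]
```

The platform rose 14 mm between the two pictures, which matches 344° at 15 mm a turn. The absolute bias of about −3 mm is close to the calibration error, and the tip reads 1.7 mm low as well. The force curve and the spring-back mark the stop, so I hand in.

```bash
python3 -c "
from rig import sign_off
print(sign_off())"
```

```text
the job is handed in; nothing more can be done
None
```

I folded the red grip up to its stop, wound the crank clockwise about 344° (6.0 rad) to the top stop, leaned on it and let go. The job was handed in at about 27 s.

- **Fold:** My first fold stopped about 0.15 rad short because the pads slid on the sleeve. The camera showed this, so I regripped and brought it upright before winding.
- **Lean:** The tangential force rose steadily from 4 N to 15.7 N, the highest reading at the end of any move. It stayed at about 14–16 N for about 2 s. After I eased off and let go, the arm sprang back about 4°, as it should against the rubber buffer.
- **Last checks:**
  - The grip is upright: its tip is 91 mm from the spindle axis, against 90 mm expected.
  - The robot is clear of the stand, with no contact force beyond sensor noise.
  - The vase and mug show no shift in the top view. The plant shows half a pixel, which I put down to shadow.
- **Check that disagreed:** The platform rose 14 mm, which matches the turns made. Its absolute height read about 84 mm instead of 87 mm, slightly more than the 2 mm calibration error. The grip tip also read 1.7 mm low, so I trusted the force and the spring-back as the sign of the stop.

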